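# Clear the repair mat and straightedge-check the phone and scan the job out

### The job

Finish this repair: with the bench brush, never the fingers, sweep every loose scrap piece on the mat into the scrap pan and stand the brush back in its tray, then check the phone's frame for a bend by laying the straightedge on the table with its working edge gently flush along the phone's long side facing the robot, and put it back where it lay. Then take the scanner off its stand and book the job out: point its window at the label on the phone, about a hand's breadth away, and hold it still there for a good second, then do the same for the label on each spare-part carton, from the robot's left to its right, touching neither phone nor cartons. Lay the scanner back on its stand as it was, and leave all scrap in the pan and everything else in its place.

Things in the scene. Friction and masses are not known exactly. Their poses are not given: they have to be found in the camera images.
- brush_grip (a point): Bench brush of pale wood with dark bristles, 120 g, standing in a shallow grey tray. Point on its upright wooden grip, 72 mm above the bristle tips, midway along. Own y: its long direction; x: across, the way it sweeps (the same either way round); z: up. Grip 20 mm thick (x), 80 mm long, 48 to 92 mm above the tips; below it a block 34 by 98 mm, then rigid bristles 30 by 90 mm, 34 mm high.
- brush_tray_in (a point): Shallow open tray for the brush, fixed: 66 mm (own x) by 132 mm (own y) outside, walls 3 mm thick and 14 mm high. This point is the centre of its inner floor, 3 mm above the table. The brush stands in it with its long direction along the tray's own y.
- scrap_pan: Sheet-metal pan, fixed, open like a dustpan. Origin: on the table under its middle; own -x points out of its mouth, z up. A thin ramp rises from the table at x = -85 mm to the floor (3 mm up) at x = -55 mm. Back wall at x = 70 mm, 34 mm high, with a short grip behind to x = 104 mm; side walls 30 mm high, inner faces at y = +-90 mm, from x = -70 mm. A piece is in when its centre is past x = -52 mm.
- scrap_1_c (a point): Loose scrap piece taken out of a phone, a rigid block (camera module) 22 by 20 mm, 12 mm high, about 18 g; on the mat between the pan's mouth and the cartons. This point is its centre. May be absent.
- scrap_2_c (a point): Loose scrap piece taken out of a phone, a rigid block (loudspeaker) 25 by 15 mm, 11 mm high, about 18 g; on the mat between the pan's mouth and the cartons. This point is its centre. May be absent.
- scrap_3_c (a point): Loose scrap piece taken out of a phone, a rigid block (socket) 18 by 14 mm, 10 mm high, about 18 g; on the mat between the pan's mouth and the cartons. This point is its centre. May be absent.
- scrap_4_c (a point): Loose scrap piece taken out of a phone, a rigid block (shield can) 20 by 20 mm, 10 mm high, about 18 g; on the mat between the pan's mouth and the cartons. This point is its centre. May be absent.
- scrap_5_c (a point): Loose scrap piece taken out of a phone, a rigid block (buzzer unit) 24 by 17 mm, 13 mm high, about 18 g; on the mat between the pan's mouth and the cartons. This point is its centre. May be absent.
- scanner_grip (a point): Grey hand barcode scanner, 160 g: straight handle, head bent down at its front. Reads by itself any label its window is held steady on; no trigger. Point: centre of the handle, 9 mm behind the balance point. Own x: along the handle to the head, y: across, z: up. Handle 30 mm wide, 26 mm high, x = -85 to 70 mm; head 56 mm wide, x = 64 to 122 mm, reaching 37 mm below this point.
- beam (a point): Centre of the scanner's window, 103 mm ahead (scanner x) and 26 mm below (scanner z) scanner_grip. Own z: the way the window looks, 60 degrees below the handle's forward direction. Own y: across the scanner. A label is read between 60 and 200 mm in front of the window, within 18 mm of its centre line, and up to 40 degrees off square.
- stand_rest (a point): Where scanner_grip lies, level, on the scanner's black fixed stand: 75 mm above the table. Own x: the way the scanner's head points there; z: up. Base 150 by 90 mm, 10 mm high. Two forks, 10 mm long in x, at x = -52 and 52 mm; their cheeks stand 39 mm or more apart beside the handle and rise to 76 mm above the table; the handle's underside rests at 62 mm. Grasp it between the forks.
- rule_grip (a point): Steel straightedge, 220 g, flat on the table at the start: plate 40 mm wide (own x, from -14 to +26 mm), 130 mm long (own y), 8 mm thick, with a black upright grip bar on it, 14 mm thick (x), 90 mm long (y), from 8 to 46 mm above its underside. This point is on the bar, 34 mm above the underside, midway along. Own x points to the working edge, z up.
- rule_edge (a point): Middle of the straightedge's working edge: 26 mm from rule_grip along its own x, 30 mm below it, 4 mm above its underside; same axes.
- phone_side (a point): Middle of the phone's long side that faces the robot: own x points level into the phone, square to that side, own y along it. The side is straight, 152 mm long, from 3 to 11 mm above the table; the table before it is clear, so the straightedge can lie there. The holder is fixed and does not give.
- phone_label (a point): Centre of the paper label (40 by 28 mm, facing up, 12 mm above the table) on the back of the phone that lies face down in a low aluminium holder (jaws at its short ends only, 15 mm high; fixed). Own z: up, square to the label; own y: along the phone.
- part_label_1 (a point): Centre of the paper label (40 by 28 mm) on top of a cardboard spare-part carton of 76 by 54 by 22 mm, loose, flat on the table; the one farthest to the robot's left (+y). Own z: up, square to the label. May be absent.
- part_label_2 (a point): Centre of the paper label (40 by 28 mm) on top of a cardboard spare-part carton of 82 by 56 by 32 mm, loose, flat on the table; the middle place of the row. Own z: up, square to the label. May be absent.
- part_label_3 (a point): Centre of the paper label (40 by 28 mm) on top of a cardboard spare-part carton of 66 by 52 by 42 mm, loose, flat on the table; the place farthest to the robot's right, nearest the mat. Own z: up, square to the label. May be absent.
- flux_tub: Small white plastic tub with a black cap, 44 mm wide, 34 mm high; origin at its underside. Bystander: leave it alone.
- mug: White mug, 88 mm high; origin at its underside. Bystander: leave it alone.
- tape_roll: Roll of amber tape, 68 mm across, 18 mm high; origin at its underside. Bystander: leave it alone.
- screwdriver: Screwdriver, 150 mm, lying; origin at its underside. Bystander: leave it alone.
- dead_phone: Spare phone lying flat, 70 by 146 by 8 mm; origin at its underside. Bystander: leave it alone.
- tip_tin: Small brass tin, 48 mm across, 20 mm high; origin at its underside. Bystander: leave it alone.
There are look-alikes about, which are no part of the job. Leave any turquoise look-alike of the part that bears part_label_2 alone.

How it is judged:
By the outcome, as a careful person would: the job done as asked, in the order asked, and still so for the second after the job is handed in, with the robot touching nothing.
Of scrap_1, scrap_2, scrap_3, scrap_4, scrap_5 only 3 to 5 are there at a start; the rules pass over those that are not, and their reading is None.
Of part_box_1, part_box_2, part_box_3 only 2 to 3 are there at a start; the rules pass over those that are not, and their reading is None.
At some moment in a run one of scrap_1, scrap_2, scrap_3, scrap_4, scrap_5, part_box_1, part_box_2, part_box_3 may be knocked a few centimetres aside while the robot is not near it.
It also fails if it takes over 200 s, if anything falls off the work surface, if the arm or the gripper's body presses on something with over 40 N, if the wrist force passes 120 N, or if a joint passes its speed limit or range.

### The arm

A 6-joint arm with a two-finger parallel gripper is mounted at the origin on the work surface. World frame = base frame: x ahead of the robot, y to its left, z up, the work surface at z = 0. Lengths are in m, angles in rad, forces in N, time in s.
With the tool pointing down it reaches from about 0.4 to 0.825 m from the base axis. Payload 7 kg.
Tool frame: the origin (TCP) lies at the very end of the fingers, on their centre line; the grasp point (between the pads) lies 19 mm behind it; x points along the fingers, y is the direction in which the jaws open and shut, and the axes are right-handed (so a half turn about x gives the same grasp; the last joint's range is limited). The gripper opens to 88 mm and grips with 3 to 60 N. Pads are 19 mm wide; open, the fingers measure 130 mm over their backs; the gripper's body (78 mm by 193 mm) begins 47 mm behind the grasp point.
Start: joints at [1.44, 0.359, 0.012, 0, -1.224, -0.288], TCP at [0.275, 0.617, 0.227] pointing down, gripper open.
Joint ranges: [-3.07, 3.07], [-1.43, 2.12], [-1.02, 1.25], [-3.03, 1.67], [-3.05, -0], [-3.03, 3.03]. Speed limits (rad/s): [2.39, 2.39, 3.01, 3.14, 3.14, 3.14].

### API

Orientations are given as [roll, pitch, yaw] about the fixed x, y, z axes, in that order (R = Rz(yaw) Ry(pitch) Rx(roll)).
In Python, from station import arm gives the robot as it stands.
- The arm moves only by the shell command python3 -m inch 'ROWS' [OPENING] [FORCE]. ROWS is text: rows parted by semicolons, each of 6 numbers parted by spaces: the shift along the world's x, y, z in units of 30 mm (1.0 is 30 mm), then the turn, a rotation vector about the world's x, y, z in units of 5 degrees (1.0 is 5 degrees). In form: dx dy dz wx wy wz; .... A call has 1 to 12 rows; each row shifts and turns the commanded pose from where the row before left it; what a row does not reach is not made up. A row lasts 1/8 s, in which the tool goes at most 62.5 mm and 10.7 degrees, less where a joint would pass 70% of its speed; a pose out of reach is approached as far as the arm can. A call is refused whole if a number of a shift passes 1 or a number of a turn 1, either way. A call with a gripper value outside its range is refused whole. OPENING is the opening, from 0 (shut) to 1 (fully open), set as the call begins (- or left out, the last holds). The fingers move at their own pace and stop on an object; FORCE is the grip in N (left out, the last holds). Time passes only in rows, so rows that do not move let the fingers close. It gives the time, the measured TCP pose, the force and the opening at its end, in the units of the state.
- arm.get_state(): the state, without advancing time (a new reading comes with each control period).
- arm.grab_frame(name): name is "scene" or "top"; returns a dict with "frame" (400x640x3 uint8, red, green, blue), "range_z" (400x640 float32, m along the optical axis (not along the pixel's ray), 0 where there is no reading), "mtx" (3x3 intrinsics, pixels), "pose" (4x4, takes a point from camera to world coordinates). Camera axes: x right, y up, looking along -z (the intrinsics and any distortion apply to the point x, -y, -z); pixel columns grow to the right and rows downward; lengths in m; the calibration is good to about 2 mm. A picture is of the moment at which its call begins.
- arm.job_done(): hands the job in, once; it reports no verdict.
Trained networks look in a picture, given as the dict that the camera call returned (one of the last four; its "shot" number tells which), for a name from the list of things; names that differ only in an ending like _2 or _b are one class to them, and where a whole thing is asked for, a point or a joint stands for the part that bears it (a point fixed in the world has none). Each returns a list of dicts, best first, with "confidence" (0 to 1); they miss things now and then, are a little off and sometimes report something else, mostly with a low value. They report only what shows in the picture. A call takes as long as a camera call. They do not tell look-alikes from the thing itself.
- arm.search_frame(picture, target): "extent" ([centre column, centre row, width, height] as shares, 0 to 1, of the picture: columns of its width, rows of its height, round what is visible of it).
- arm.masks_of(picture, target): "mask" (400x640 bool, what is visible of it) and "extent" ([centre column, centre row, width, height] as shares, 0 to 1, of the picture: columns of its width, rows of its height, round what is visible of it).
- arm.place_of(picture, target): "position" ([column, row] as shares, 0 to 1, of the picture: columns of its width, rows of its height: a listed point, or the origin of a listed thing).
The state is a dict: "t": time; "q": joint angles; "qd": joint speeds; "joint_efforts": joint torques, N m; "eef_pos": TCP position; "ee_rot": TCP orientation; "force": force on the tool from outside, world axes, zero at the start; "moment": the same for the moment, N m; "width": finger opening in m.
Only numpy, scipy, OpenCV 4.12 (cv2) and the standard library are available. Lean on these libraries where they do the work, as an engineer would, in place of code of your own. Each camera call takes 0.05 s, during which the arm holds its last target. There are 200 camera calls.

## Working session

There is one attempt and no reset: what is moved stays moved. The work goes in short steps, Python scripts to look and compute and a shell command to move; the robot and the scene stay as the last step left them, time stands still between calls to the robot, and variables do not carry over. Pictures are saved under pics/ and viewed, about 12 in all and at most 16, crops included, and the job is handed in when it is done.

```bash
ls; mkdir -p pics
cat > h.py <<'E'
from station import arm
import numpy as np, cv2
def shot(n): return arm.grab_frame(n)
def save(d,f,crop=None,s=1):
    im=d["frame"][:,:,::-1]
    if crop: c0,r0,c1,r1=crop; im=im[r0:r1,c0:c1]
    cv2.imwrite("pics/"+f,cv2.resize(im,None,fx=s,fy=s,interpolation=cv2.INTER_CUBIC))
def ray(d,u,v):
    K=d["mtx"]; P=d["pose"]
    k=np.array([(u-K[0,2])/K[0,0],-(v-K[1,2])/K[1,1],-1.0])
    return P[:3,3],P[:3,:3]@k
def atz(d,u,v,z):
    o,r=ray(d,u,v); return o+r*(z-o[2])/r[2]
def cloud(d):
    v,u=np.mgrid[0:400,0:640]; K=d["mtx"];Z=d["range_z"]
    c=np.stack([(u-K[0,2])/K[0,0]*Z,-(v-K[1,2])/K[1,1]*Z,-Z],-1)
    return c@d["pose"][:3,:3].T+d["pose"][:3,3]
def proj(d,p):
    c=np.linalg.inv(d["pose"])@np.append(p,1); K=d["mtx"]
    return K[0,0]*c[0]/-c[2]+K[0,2], K[1,1]*-c[1]/-c[2]+K[1,2]
E
python3 - <<'E'
from h import *
for n in("top","scene"):
    d=shot(n); save(d,n+"0.png",s=1.25); print(n,d.keys(),d["mtx"].tolist(),d["pose"].round(3).tolist())
print(arm.get_state())
E
```

```text
pics
top dict_keys(['frame', 'range_z', 'mtx', 'pose', 'shot']) [[501.9341060360083, 0.0, 320.00182687756734], [0.0, 501.9341060360083, 195.81694926663513], [0.0, 0.0, 1.0]] [[0.005, 0.987, -0.161, 0.239], [-1.0, 0.006, 0.008, 0.048], [0.009, 0.161, 0.987, 1.688], [0.0, 0.0, 0.0, 1.0]]
scene dict_keys(['frame', 'range_z', 'mtx', 'pose', 'shot']) [[411.27765047784817, 0.0, 321.1706372745431], [0.0, 411.27765047784817, 200.7739538000364], [0.0, 0.0, 1.0]] [[0.148, -0.816, 0.559, 1.124], [0.989, 0.131, -0.071, -0.061], [-0.016, 0.563, 0.826, 0.993], [0.0, 0.0, 0.0, 1.0]]
{'t': 0.1, 'q': array([ 1.44008889e+00,  3.59325664e-01,  1.11493542e-02, -3.07569031e-04,
       -1.22409141e+00, -2.88074560e-01]), 'qd': array([-0.00044215, -0.0019215 ,  0.00169919,  0.00161709, -0.00060646,
       -0.00212691]), 'joint_efforts': array([-1.77419068e-03, -5.84165561e+01,  2.93755889e+01,  7.01548666e+00,
        1.02314207e-02, -4.79644996e-05]), 'eef_pos': array([0.27435062, 0.6162535 , 0.22570933]), 'ee_rot': array([ 1.66485407,  1.56929679, -1.89562531]), 'force': array([-0.61514117, -0.4143281 , -0.22181575]), 'moment': array([-0.00857186,  0.03514885,  0.01513897]), 'width': 0.08760706873235215}
```

View pics/top0.png

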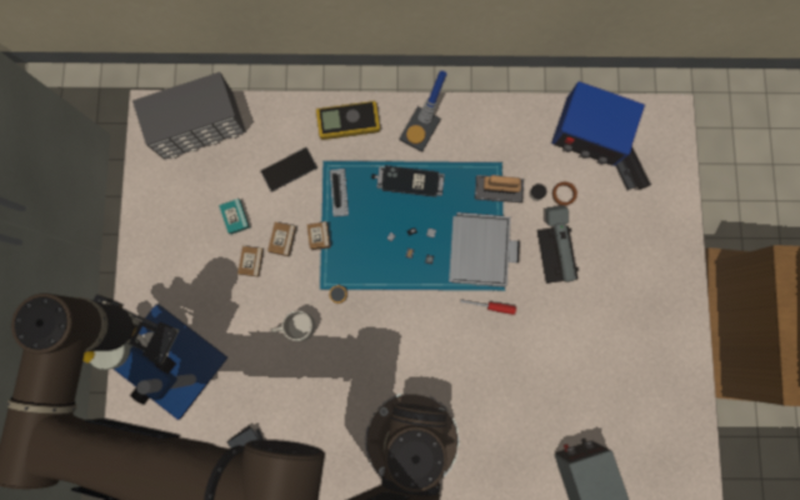

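View pics/scene0.png

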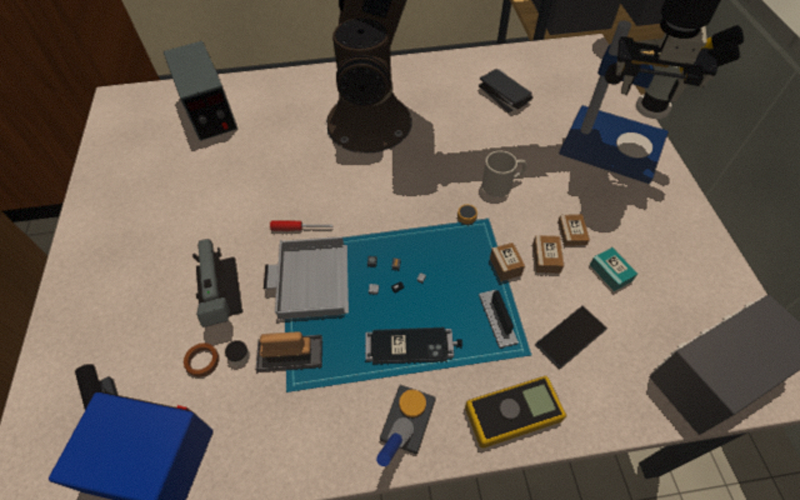

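The top view shows the mat at (320–505,160–290), five scraps near (390–432,230–260), the pan at (480,250) with its mouth to the left (+y), the brush in its tray at (500,187), the straightedge at (340,190), the phone at (412,180), the scanner at (558,240) and three cartons at (250,261), (282,238) and (318,235). The turquoise look-alike is at (235,216).

Run:
```python
from h import *
Z=dict(brush_grip=.075,brush_tray_in=.003,scrap_pan=0,scrap_1_c=.006,scanner_grip=.075,beam=.05,stand_rest=.075,rule_grip=.034,rule_edge=.004,phone_side=.007,phone_label=.012,part_label_1=.03,flux_tub=0)
for n in("top","scene"):
    d=shot(n); C=cloud(d); print(n); np.save(n+"_c.npy",C); np.save(n+"_f.npy",d["frame"])
    for k,z in Z.items():
        for r in arm.place_of(d,k)[:6]:
            u,v=r["position"][0]*640,r["position"][1]*400
            print(k,round(r["confidence"],2),"px",round(u),round(v),"xy",atz(d,u,v,z)[:2].round(4), "depthpt",C[int(v),int(u)].round(3))
    save(d,n+"1.png",(235,120,480,250) if n=="top" else (140,160,500,310),s=3.2 if n=="top" else 2.2)
```

```text
top
brush_grip 0.54 px 402 145 xy [ 0.6754 -0.2358] depthpt [ 0.672 -0.229  0.098]
brush_grip 0.22 px 278 155 xy [0.6384 0.173 ] depthpt [0.659 0.18  0.002]
brush_tray_in 0.78 px 393 150 xy [ 0.675  -0.2188] depthpt [ 0.662 -0.209  0.055]
brush_tray_in 0.6 px 233 138 xy [0.7156 0.3371] depthpt [0.715 0.338 0.014]
brush_tray_in 0.24 px 450 201 xy [ 0.4971 -0.4087] depthpt [ 0.486 -0.385  0.087]
scrap_pan 0.73 px 384 201 xy [ 0.4982 -0.1847] depthpt [ 0.5   -0.183  0.006]
scrap_pan 0.73 px 313 189 xy [0.5368 0.0588] depthpt [0.536 0.062 0.01 ]
scrap_1_c 0.6 px 385 203 xy [ 0.4898 -0.1845] depthpt [ 0.494 -0.183  0.003]
scrap_1_c 0.57 px 398 150 xy [ 0.675  -0.2329] depthpt [ 0.661 -0.221  0.061]
scrap_1_c 0.54 px 343 207 xy [ 0.4766 -0.0426] depthpt [ 0.478 -0.04   0.013]
scanner_grip 0.77 px 454 198 xy [ 0.4987 -0.4018] depthpt [ 0.5   -0.397  0.081]
scanner_grip 0.75 px 276 152 xy [0.6458 0.1817] depthpt [0.663 0.19  0.013]
scanner_grip 0.54 px 233 133 xy [0.7106 0.3242] depthpt [0.733 0.337 0.002]
beam 0.77 px 445 168 xy [ 0.6028 -0.3826] depthpt [ 0.593 -0.368  0.095]
beam 0.58 px 
[... 1663 characters left out ...]
333 0.01 ]
rule_grip 0.91 px 401 247 xy [0.6528 0.2072] depthpt [0.655 0.204 0.044]
rule_edge 0.57 px 390 257 xy [0.6635 0.1773] depthpt [ 0.66   0.177 -0.001]
phone_label 0.77 px 319 277 xy [ 0.6928 -0.0166] depthpt [ 0.691 -0.017  0.012]
phone_label 0.23 px 163 218 xy [ 0.4466 -0.4259] depthpt [ 0.498 -0.398  0.089]
part_label_1 0.69 px 408 205 xy [0.5245 0.2596] depthpt [0.529 0.255 0.041]
part_label_1 0.68 px 438 199 xy [0.5195 0.3503] depthpt [0.522 0.347 0.035]
part_label_1 0.63 px 460 179 xy [0.4613 0.4348] depthpt [0.455 0.438 0.022]
part_label_1 0.53 px 374 174 xy [0.4043 0.19  ] depthpt [0.395 0.19  0.02 ]
flux_tub 0.87 px 190 287 xy [ 0.663  -0.3485] depthpt [ 0.678 -0.34   0.035]
```

View pics/top1.png

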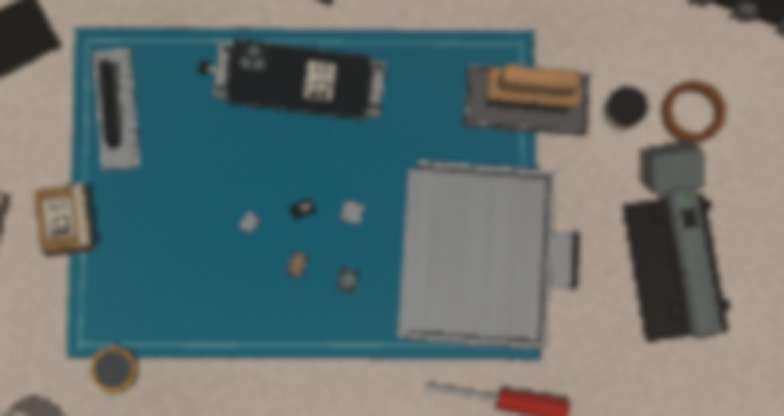

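The crop confirms it: the brush is in its tray, the mouth of the pan faces +y, and there are 5 scraps. Next I'll fit rectangles to the depth clouds.

```bash
cat > fit.py <<'E'
from h import *
def fit(C,name,x0,x1,y0,y1,z0,z1,minn=5,multi=False):
    m=((C[...,0]>x0)&(C[...,0]<x1)&(C[...,1]>y0)&(C[...,1]<y1)&(C[...,2]>z0)&(C[...,2]<z1)).astype(np.uint8)
    n,l,s,_=cv2.connectedComponentsWithStats(m,connectivity=8)
    ks=[k for k in range(1,n) if s[k,4]>=minn]
    if not multi and ks: ks=[max(ks,key=lambda k:s[k,4])]
    for k in ks:
        p=C[l==k]; (c,wh,a)=cv2.minAreaRect((p[:,:2]*1000).astype(np.float32))
        if wh[0]<wh[1]: wh=wh[::-1]; a+=90   # a = dir of long side, deg from x
        a=(a+90)%180-90
        print(f"{name:8s} n={len(p)} c=({c[0]:.1f},{c[1]:.1f}) {wh[0]:.1f}x{wh[1]:.1f} longdir={a:.1f} zmed={np.median(p[:,2])*1000:.1f} mean={p[:,:2].mean(0).round(4)*1000}")
E
python3 - <<'E'
from fit import *
for n in("top","scene"):
    C=np.load(n+"_c.npy"); print(n)
    z=C[(C[...,0]>.4)&(C[...,0]<.6)&(C[...,1]>.0)&(C[...,1]<.3)]; print("table z",np.median(z[:,2]),z[:,2].std())
    fit(C,"brushtop",.6,.74,-.33,-.15,.083,.105)
    fit(C,"block",.6,.74,-.33,-.15,.03,.105)
    fit(C,"tray",.6,.74,-.33,-.15,.008,.12)
    fit(C,"panwall",.38,.62,-.34,-.06,.015,.06)
    fit(C,"pan",.38,.62,-.34,-.06,.003,.06)
    fit(C,"scan",.4,.65,-.46,-.33,.065,.11)
    fit(C,"handle",.41,.55,-.46,-.33,.079,.11)
    fit(C,"stand",.4,.54,-.46,-.3,.005,.11)
    fit(C,"rulebar",.56,.74,.14,.28,.025,.06)
    fit(C,"rule",.56,.74,.14,.28,.005,.06)
    fit(C,"phone",.62,.76,-.14,.14,.006,.0135)
    fit(C,"label",.62,.76,-.14,.14,.006,.0205)
    fit(C,"carton",.4,.62,.2,.56,.015,.06,multi=True,minn=20)
    fit(C,"scrap",.42,.6,-.09,.16,.0045,.02,multi=True,minn=4)
E
```

```text
top
table z 0.0033558648687608272 0.010909117201246547
brushtop n=158 c=(674.3,-240.6) 80.5x21.8 longdir=84.2 zmed=95.5 mean=[ 673.5 -240. ]
block    n=331 c=(672.7,-240.2) 98.4x31.7 longdir=82.6 zmed=77.4 mean=[ 670.  -236.6]
tray     n=475 c=(678.8,-241.0) 134.8x78.8 longdir=84.4 zmed=55.8 mean=[ 669.6 -238.5]
panwall  n=458 c=(500.0,-200.0) 189.9x172.6 longdir=-3.5 zmed=33.9 mean=[ 500.1 -232.3]
pan      n=2813 c=(500.4,-199.1) 277.9x238.5 longdir=89.9 zmed=7.0 mean=[ 507.8 -189.7]
scan     n=775 c=(510.8,-390.6) 203.4x57.9 longdir=8.1 zmed=86.4 mean=[ 518.1 -386.9]
handle   n=403 c=(480.6,-393.8) 141.9x32.1 longdir=7.7 zmed=88.7 mean=[ 479.6 -392.4]
stand    n=1036 c=(474.5,-393.5) 130.8x118.6 longdir=0.2 zmed=16.9 mean=[ 475.9 -385. ]
rulebar  n=122 c=(658.7,208.3) 90.5x14.5 longdir=5.4 zmed=46.6 mean=[657.2 207.7]
rule     n=586 c=(661.4,199.0) 156.4x93.8 longdir=0.8 zmed=10.6 mean=[661.  199.7]
phone    n=217 c=(692.4,-32.7) 89.3x80.6 longdir=69.5 zmed=11.0 mean=[697.1 -32.9]
label    n=1051 c=(698.9,11.6) 232.9x99.2 longdir=82.8 zmed=13.3 mean=[693.7   9. ]
carton   n=400 c=(
[... 6216 characters left out ...]
=-6.4 zmed=22.1 mean=[466.  432.9]
carton   n=579 c=(523.9,351.3) 85.1x58.0 longdir=-11.4 zmed=31.8 mean=[527.9 348.4]
carton   n=517 c=(532.3,252.6) 68.8x55.3 longdir=8.5 zmed=41.4 mean=[537.9 249.4]
carton   n=571 c=(585.5,481.8) 83.7x59.8 longdir=21.8 zmed=31.8 mean=[584.8 478.6]
scrap    n=55 c=(472.6,-45.7) 24.3x21.5 longdir=-11.6 zmed=12.0 mean=[475.1 -46.3]
scrap    n=53 c=(488.5,7.3) 28.5x17.1 longdir=-10.3 zmed=12.7 mean=[490.5   6.5]
scrap    n=34 c=(534.4,59.6) 20.4x17.4 longdir=-31.2 zmed=10.2 mean=[534.7  57.2]
scrap    n=57 c=(550.3,-1.2) 30.2x16.9 longdir=-73.2 zmed=10.5 mean=[5.504e+02 4.000e-01]
scrap    n=55 c=(543.5,-52.3) 26.2x19.7 longdir=-6.1 zmed=9.5 mean=[547.  -51.6]
```

Fits agree between the cameras. Working numbers in mm and degrees:
- **Brush:** centre (674.5,-241), long direction 84.2°.
- **Pan:** mouth at y≈-98, centred on x≈505, axis -93.7°.
- **Scraps:** (473,-46), (488,7), (534,59), (550,-1) and (544,-52).
- **Straightedge bar:** (658,207.5), own x at -84.5°.
- **Scanner grip:** (492.5,-393), yaw 7.7°.

The real cartons are the three brown ones. The turquoise one at (585,482) stays alone.

```bash
cat > st.py <<'E'
import sys
from h import *
from scipy.spatial.transform import Rotation as R
s=arm.get_state(); M=R.from_euler("xyz",s["ee_rot"]).as_matrix(); p=s["eef_pos"]*1000
j=np.degrees(np.arctan2(M[1,1],M[0,1]))
print("t",round(s["t"],2),"p",p.round(1),"jaw",round(j,2),"toolx",M[:,0].round(4),"F",s["force"].round(1),"M",s["moment"].round(2),"w",round(s["width"]*1000,1),"q",s["q"].round(2))
if len(sys.argv)>4:
    t=np.array(list(map(float,sys.argv[1:4]))); a=(float(sys.argv[4])-j+90)%180-90
    print("units",((t-p)/30).round(3),"wz",round(a/5,3),"alt",round((a-np.sign(a)*180)/5,2))
E
python3 st.py 674.5 -241 110 -5.8
```

```text
t 1.5 p [274.5 616.7 226.6] jaw -114.0 toolx [-0.  0. -1.] F [-0.4 -0.   0.4] M [ 0.03 -0.01 -0.03] w 87.6 q [ 1.44  0.36  0.01 -0.   -1.22 -0.29]
units [ 13.333 -28.588  -3.885] wz -14.36 alt 21.64
```

```bash
python3 -m inch '0.6 -1 0 0 0 -0.6;0.6 -1 0 0 0 -0.6;0.6 -1 0 0 0 -0.6;0.6 -1 0 0 0 -0.6;0.6 -1 0 0 0 -0.6;0.6 -1 0 0 0 -0.6;0.6 -1 0 0 0 -0.6;0.6 -1 0 0 0 -0.6;0.6 -1 0 0 0 -0.6;0.6 -1 0 0 0 -0.6;0.6 -1 0 0 0 -0.6;0.6 -1 0 0 0 -0.6' 0.6 30
python3 -m inch '0.5 -1 0 0 0 -0.6;0.5 -1 0 0 0 -0.6;0.5 -1 0 0 0 -0.6;0.5 -1 0 0 0 -0.6;0.5 -1 0 0 0 -0.6;0.5 -1 0 0 0 -0.6;0.5 -1 -0.3 0 0 -0.6;0.5 -1 -0.4 0 0 -0.6;0.5 -1 -0.4 0 0 -0.6;0.5 -1 -0.4 0 0 -0.6;0.5 -1 -0.4 0 0 -0.6;0.5 -1 -0.4 0 0 -0.6'
python3 st.py 674.5 -241 110 -5.8
```

```text
t: 3.0
eef_pos: [0.491, 0.2557, 0.2268]
ee_rot: [-1.365, 1.57, 0.728]
force: [0.3, 0.5, 0.7]
width: 0.0524
t: 4.5
eef_pos: [0.671, -0.1044, 0.1572]
ee_rot: [-1.713, 1.571, -0.249]
force: [0.1, -0.5, 0.0]
width: 0.0523
t 4.5 p [ 671.  -104.4  157.2] jaw 173.91 toolx [ 2.e-04 -0.e+00 -1.e+00] F [ 0.1 -0.5  0. ] M [ 0.04 -0.09 -0.  ] w 52.3 q [ 0.13  0.41 -0.07  0.   -1.09 -0.24]
units [ 0.116 -4.553 -1.574] wz 0.058 alt -35.94
```

```bash
python3 -m inch '0.03 -1 0 0 0 0.06;0.03 -1 0 0 0 0;0.03 -1 0 0 0 0;0.03 -1 0 0 0 0;0 -0.55 0 0 0 0;0 0 -0.8 0 0 0;0 0 -0.8 0 0 0;0 0 -0.8 0 0 0;0 0 -0.6 0 0 0;0 0 -0.3 0 0 0;0 0 0 0 0 0' 
python3 st.py 674.5 -241 58 -5.8
python3 -m inch '0 0 0 0 0 0;0 0 0 0 0 0;0 0 0 0 0 0;0 0 0 0 0 0;0 0 0 0 0 0;0 0 0 0 0 0' 0 30
python3 st.py 674.5 -241 58 -5.8
```

```text
t: 5.88
eef_pos: [0.674, -0.2398, 0.0582]
ee_rot: [1.701, 1.57, -3.111]
force: [-0.5, -0.4, 0.7]
width: 0.0527
t 5.88 p [ 674.  -239.8   58.2] jaw 174.32 toolx [-8.e-04 -0.e+00 -1.e+00] F [-0.5 -0.4  0.7] M [ 0.12 -0.07  0.  ] w 52.7 q [-0.07  0.55 -0.08  0.   -0.94 -0.03]
units [ 0.017 -0.041 -0.006] wz -0.023 alt 35.98
t: 6.62
eef_pos: [0.6742, -0.2399, 0.0589]
ee_rot: [-1.93, 1.571, -0.458]
force: [-0.4, 0.5, 2.5]
width: 0.0202
t 6.62 p [ 674.2 -239.9   58.9] jaw 174.31 toolx [ 2.e-04 -1.e-04 -1.e+00] F [-0.4  0.5  2.5] M [0.22 0.21 0.04] w 20.2 q [-0.07  0.55 -0.08  0.   -0.94 -0.03]
units [ 0.01  -0.038 -0.029] wz -0.023 alt 35.98
```

Brush gripped (20.2 mm). Lifting it and turning it toward the first stroke, with the scraps re-checked on the way.

```bash
python3 -m inch '0 0 1 0 0 0;0 0 1 0 0 0;0 0 0.5 0 0 -0.9;-0.3 0.5 0 0 0 -1;-0.4 0.6 0 0 0 -1;-0.4 0.6 0 0 0 -1;-0.4 0.6 0 0 0 -1;-0.4 0.6 0 0 0 -1;-0.4 0.6 0 0 0 -1;-0.4 0.6 0 0 0 -1;-0.4 0.6 0 0 0 -1;-0.4 0.6 0 0 0 -1' - 40
python3 -m inch '-0.4 0.6 0 0 0 -1;-0.4 0.6 0 0 0 -1;-0.4 0.6 0 0 0 -1;-0.4 0.6 0 0 0 -1;-0.4 0.6 0 0 0 -1;-0.4 0.6 0 0 0 -1;-0.5 0.6 0 0 0 -1;-0.5 0.6 0 0 0 -0.7;-0.5 0.6 0 0 0 0'
python3 - <<'E'
from fit import *
d=shot("scene"); C=cloud(d); fit(C,"scrap",.42,.6,-.1,.19,.0045,.02,multi=True,minn=15)
E
python3 st.py 477 52 58.5 -93.75
```

```text
t: 8.12
eef_pos: [0.5684, -0.0803, 0.1332]
ee_rot: [2.293, 1.57, 2.897]
force: [0.2, 0.0, -0.3]
width: 0.0198
t: 9.25
eef_pos: [0.4514, 0.0816, 0.1334]
ee_rot: [2.882, 1.571, 2.816]
force: [-0.3, 0.1, -1.6]
width: 0.0194
scrap    n=57 c=(473.6,-47.0) 26.3x22.6 longdir=-61.2 zmed=11.8 mean=[474.7 -46.7]
scrap    n=56 c=(486.5,9.3) 31.9x20.4 longdir=-18.1 zmed=13.0 mean=[490.    7.6]
scrap    n=38 c=(534.2,57.5) 20.5x16.0 longdir=-39.4 zmed=9.6 mean=[535.5  56.7]
scrap    n=60 c=(548.6,3.2) 30.0x18.1 longdir=-61.5 zmed=10.6 mean=[550.    1.6]
scrap    n=56 c=(544.3,-50.4) 26.7x19.9 longdir=-19.8 zmed=10.2 mean=[547.2 -51.7]
t 9.3 p [450.1  82.5 133.4] jaw 86.26 toolx [-5.e-04  7.e-04 -1.e+00] F [-2.4  1.5 -2.5] M [ 0.3   0.29 -0.02] w 20.0 q [ 0.61  0.09 -0.58 -0.   -0.9  -2.25]
units [ 0.896 -1.017 -2.497] wz -0.003 alt 36.0
```

```bash
python3 -m inch '0.85 -0.9 0 0 0 0;0 0 -0.8 0 0 0;0 0 -0.8 0 0 0;0 0 -0.5 0 0 0;0 0 -0.3 0 0 0;0 0 -0.1 0 0 0;0 0 0 0 0 0'
python3 st.py 475 -165 62 -93.75
python3 -m inch '0 -0.3 0 0 0 0;0 -0.4 0 0 0 0;0 -0.4 0 0 0 0;0 -0.4 0 0 0 0;0 -0.4 0 0 0 0;0 -0.4 0 0 0 0;0 -0.4 0 0 0 0;0 -0.4 0 0 0 0;0 -0.4 0 0 0 0;0 -0.4 0 0 0 0;0 -0.4 0.03 0 0 0;0 -0.4 0.04 0 0 0'
python3 -m inch '0 -0.4 0.04 0 0 0;0 -0.4 0.04 0 0 0;0 -0.4 0 0 0 0;0 -0.4 0 0 0 0;0 -0.4 0 0 0 0;0 -0.3 0 0 0 0;0 -0.2 0 0 0 0;0 0 0 0 0 0'
python3 st.py 475 -165 62 -93.75
```

```text
t: 10.18
eef_pos: [0.4778, 0.0542, 0.0588]
ee_rot: [0.293, 1.571, 0.229]
force: [0.5, 0.2, -1.0]
width: 0.0197
t 10.18 p [477.8  54.2  58.8] jaw 86.31 toolx [ 3.e-04  1.e-04 -1.e+00] F [ 0.5  0.2 -1. ] M [ 0.01 -0.2   0.02] w 19.7 q [ 0.52  0.23 -0.62  0.   -0.72 -2.16]
units [-0.093 -7.307  0.107] wz -0.012 alt 35.99
t: 11.68
eef_pos: [0.4775, -0.0877, 0.0607]
ee_rot: [-2.808, 1.571, -2.872]
force: [-0.0, 0.4, -1.7]
width: 0.0196
t: 12.68
eef_pos: [0.4775, -0.1622, 0.063]
ee_rot: [-2.841, 1.571, -2.906]
force: [-0.3, -0.4, -1.1]
width: 0.0198
t 12.68 p [ 477.5 -162.2   63. ] jaw 86.27 toolx [-2.e-04 -0.e+00 -1.e+00] F [-0.3 -0.4 -1.1] M [ 0.03 -0.14  0.03] w 19.8 q [ 0.06  0.25 -0.57  0.   -0.75 -1.7 ]
units [-0.084 -0.092 -0.033] wz -0.005 alt 36.0
```

```bash
python3 -m inch '0 0.4 0.3 0 0 0;0 0 1 0 0 0;0 0 0.7 0 0 0;0.4 1 0 0 0 0;0.4 1 0 0 0 0;0.4 1 0 0 0 0;0.4 1 0 0 0 0;0.3 1 0 0 0 0;0.3 1 0 0 0 0;0 1 0 0 0 0;0 1 0 0 0 0;0 0.3 0 0 0 0'
python3 - <<'E'
from fit import *
d=shot("scene"); C=cloud(d); fit(C,"scrap",.42,.6,-.24,.19,.0085,.02,multi=True,minn=12)
save(d,"s2.png",(200,150,430,300),3.3)
E
python3 st.py 545 98 58.5 -93.75
```

```text
t: 14.18
eef_pos: [0.5434, 0.1014, 0.1236]
ee_rot: [0.567, 1.57, 0.505]
force: [0.6, -0.5, -2.0]
width: 0.0197
scrap    n=104 c=(476.8,-189.0) 51.8x20.5 longdir=-2.3 zmed=15.9 mean=[ 477.8 -187.7]
scrap    n=25 c=(534.1,57.2) 15.9x14.5 longdir=-38.4 zmed=11.4 mean=[534.5  57.6]
scrap    n=45 c=(549.0,1.6) 24.9x15.8 longdir=-70.8 zmed=11.1 mean=[549.6   1.7]
scrap    n=31 c=(546.9,-52.6) 23.7x14.4 longdir=20.9 zmed=10.8 mean=[546.5 -52.2]
scrap    n=105 c=(591.8,-179.6) 117.2x4.2 longdir=86.0 zmed=14.4 mean=[ 591.8 -179.4]
t 14.22 p [543.5 101.5 123.6] jaw 86.44 toolx [ 6.e-04  4.e-04 -1.e+00] F [ 0.9  0.3 -0.4] M [ 0.2  -0.2   0.01] w 20.2 q [ 0.54  0.25 -0.4  -0.   -0.92 -2.17]
units [ 0.051 -0.115 -2.169] wz -0.037 alt 35.96
```

View pics/s2.png

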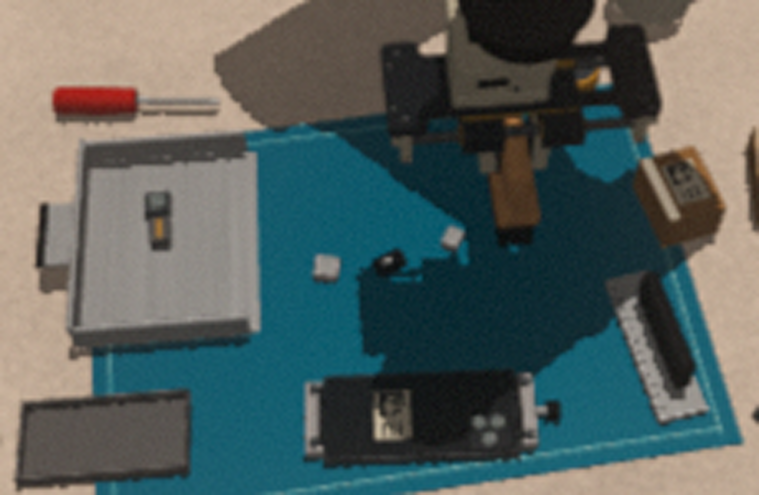

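Two pieces (grey and amber) are at crop pixel (158,215), inside the pan. Three are left at (326,267), (388,262) and (452,237), all in line with the second stroke.

```bash
python3 -m inch '0 0 -0.9 0 0 0;0 0 -0.8 0 0 0;0 0 -0.4 0 0 0;0 0 -0.07 0 0 0;0 -0.3 0 0 0 0;0 -0.4 0 0 0 0;0 -0.4 0 0 0 0;0 -0.4 0 0 0 0;0 -0.4 0 0 0 0;0 -0.4 0 0 0 0;0 -0.4 0 0 0 0;0 -0.4 0 0 0 0'
python3 -m inch '-0.02 -0.4 0 0 0 0;-0.02 -0.4 0 0 0 0;-0.02 -0.4 0 0 0 0;-0.02 -0.4 0 0 0 0;-0.03 -0.4 0 0 0 0;-0.03 -0.4 0 0 0 0;-0.03 -0.4 0.03 0 0 0;-0.03 -0.4 0.04 0 0 0;-0.03 -0.4 0.04 0 0 0;-0.03 -0.4 0.04 0 0 0;0 -0.4 0 0 0 0;0 -0.4 0 0 0 0'
python3 -m inch '0 -0.4 0 0 0 0;0 -0.3 0 0 0 0;0 -0.2 0 0 0 0;0 0 0 0 0 0'
python3 st.py 538 -165 62 -93.75
```

```text
t: 15.72
eef_pos: [0.5436, 0.0053, 0.0579]
ee_rot: [-2.686, 1.571, -2.75]
force: [-0.9, 0.3, -1.3]
width: 0.0198
t: 17.23
eef_pos: [0.5358, -0.1386, 0.0625]
ee_rot: [0.339, 1.571, 0.275]
force: [0.5, 0.1, -0.8]
width: 0.0198
t: 17.73
eef_pos: [0.5357, -0.1653, 0.0623]
ee_rot: [-2.849, 1.57, -2.914]
force: [-0.3, 0.8, -1.7]
width: 0.0196
t 17.73 p [ 535.7 -165.3   62.3] jaw 86.27 toolx [-3.e-04 -1.e-04 -1.e+00] F [-0.3  0.8 -1.7] M [ 0.02 -0.18  0.03] w 19.6 q [ 0.05  0.34 -0.45  0.   -0.79 -1.69]
units [ 0.078  0.009 -0.011] wz -0.005 alt 36.0
```

```bash
python3 -m inch '0 0.4 0.3 0 0 0;0 0 1 0 0 0;0 0 1 0 0 0.6;0.3 -0.2 0 0 0 1;0.3 -0.2 0 0 0 1;0.3 -0.2 0 0 0 1;0.3 -0.2 0 0 0 1;0.3 -0.2 0 0 0 1;0.3 -0.2 0 0 0 1;0.3 -0.2 0 0 0 1;0.3 -0.2 0 0 0 1;0.3 -0.2 0 0 0 1'
python3 -m inch '0.3 -0.2 0 0 0 1;0.3 -0.2 0 0 0 1;0.3 -0.2 0 0 0 1;0.3 -0.2 0 0 0 1;0.3 -0.2 0 0 0 1;0.3 -0.1 0 0 0 1;0.1 0 0 0 0 1;0 0 0 0 0 1;0 0 0 0 0 0'
python3 - <<'E'
from fit import *
d=shot("top"); save(d,"t3.png",(290,110,430,240),4)
d=shot("scene"); C=cloud(d); fit(C,"scrap",.42,.585,-.24,.19,.0085,.02,multi=True,minn=12)
fit(C,"tray",.6,.74,-.33,-.15,.008,.018)
E
python3 st.py 674.2 -239.9 58.5 -5.7
```

```text
t: 19.23
eef_pos: [0.6173, -0.2059, 0.1321]
ee_rot: [-0.73, 1.57, 0.047]
force: [-0.1, 0.1, -0.9]
width: 0.0198
t: 20.35
eef_pos: [0.674, -0.2388, 0.1319]
ee_rot: [-1.502, 1.571, -0.031]
force: [0.2, -0.6, -1.3]
width: 0.0195
scrap    n=106 c=(478.1,-189.1) 52.2x20.5 longdir=-1.4 zmed=15.2 mean=[ 478.1 -187.6]
scrap    n=33 c=(508.1,-148.7) 19.6x14.1 longdir=0.8 zmed=12.3 mean=[ 509.7 -148.3]
scrap    n=104 c=(548.9,-199.8) 34.0x32.8 longdir=85.7 zmed=13.4 mean=[ 548.  -198.6]
tray     n=188 c=(669.8,-240.4) 132.5x68.2 longdir=85.8 zmed=12.8 mean=[ 686.3 -224.5]
t 20.45 p [ 673.9 -239.1  131.8] jaw 174.23 toolx [ 2.e-04 -0.e+00 -1.e+00] F [-0.2 -0.4 -0.8] M [ 0.07 -0.05 -0.03] w 19.9 q [-0.07  0.49 -0.01  0.   -1.07 -0.03]
units [ 0.008 -0.026 -2.445] wz 0.015 alt -35.99
```

View pics/t3.png

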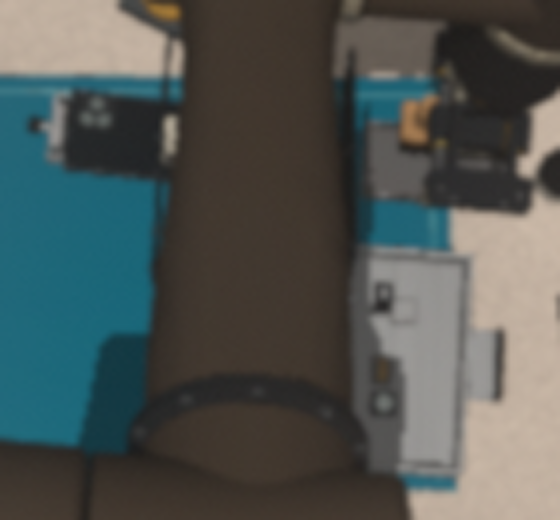

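All five are past the pan's lip; the worst is the socket at y≈-149 against a threshold of about -131 to -135. Setting the brush down.

```bash
python3 -m inch '0 -0.03 -0.8 0 0 0;0 0 -0.8 0 0 0;0 0 -0.5 0 0 0;0 0 -0.2 0 0 0;0 0 -0.1 0 0 0;0 0 0 0 0 0;0 0 0 0 0 0'
python3 st.py 674.2 -239.9 58.5 -5.7
python3 -m inch '0 0 -0.02 0 0 0;0 0 0 0 0 0' 
python3 -m inch '0 0 0 0 0 0;0 0 0 0 0 0;0 0 0 0 0 0;0 0 0 0 0 0' 0.6 
python3 st.py 674.2 -239.9 58.5 -5.7
```

```text
t: 21.32
eef_pos: [0.6742, -0.2409, 0.0603]
ee_rot: [-1.648, 1.57, -0.176]
force: [0.1, -0.4, -1.2]
width: 0.0201
t 21.32 p [ 674.2 -240.9   60.3] jaw 174.3 toolx [ 1.2e-03 -2.0e-04 -1.0e+00] F [ 0.1 -0.4 -1.2] M [ 0.09 -0.09 -0.04] w 20.1 q [-0.07  0.55 -0.08  0.   -0.94 -0.03]
units [-0.002  0.032 -0.059] wz -0.001 alt 36.0
t: 21.58
eef_pos: [0.6739, -0.2408, 0.0591]
ee_rot: [-1.559, 1.57, -0.088]
force: [-0.2, 0.7, -1.6]
width: 0.0196
t: 22.08
eef_pos: [0.6738, -0.2408, 0.0589]
ee_rot: [-1.658, 1.571, -0.186]
force: [-0.1, 0.6, -0.5]
width: 0.0509
t 22.07 p [ 673.8 -240.8   58.9] jaw 174.3 toolx [ 1.e-04 -0.e+00 -1.e+00] F [-0.1  0.6 -0.5] M [ 0.05 -0.06 -0.03] w 50.9 q [-0.07  0.55 -0.08  0.   -0.94 -0.03]
units [ 0.012  0.028 -0.014] wz -0.001 alt 36.0
```

```bash
python3 -m inch '0 0 0.8 0 0 0;0 0 1 0 0 0;0 0 1 0 0 0;0 1 0 0 0 -1;0 1 0 0 0 -1;0 1 0 0 0 -1;0 1 0 0 0 -1;0 1 0 0 0 -1;0 1 0 0 0 -1;0 1 0 0 0 -1;0 1 0 0 0 -1;0 1 0 0 0 -1'
python3 -m inch '0 1 0 0 0 -1;0 1 0 0 0 -1;-0.1 1 0 0 0 -1;-0.1 1 0 0 0 -1;-0.2 1 0 0 0 -1;-0.1 0.9 0 0 0 -1;0 0 0 0 0 -0.8;0 0 0 0 0 0'
python3 st.py 658.3 207.5 15.5 -84.5
python3 - <<'E'
from fit import *
for n in ("scene","top"):
    d=shot(n); C=cloud(d); print(n)
    fit(C,"rulebar",.56,.74,.14,.28,.025,.06)
    fit(C,"rule",.56,.74,.14,.28,.005 if n=="scene" else .0075,.06)
    fit(C,"brush",.6,.74,-.33,-.15,.083,.105)
    p=C[(abs(C[...,0]-.69)<.05)&(abs(C[...,1])<.055)]
    for y in range(-60,70,10):
        q=C[(abs(C[...,1]-y/1e3)<.005)&(C[...,0]>.62)&(C[...,0]<.76)&(C[...,2]>.0065)&(C[...,2]<.0165)]
        if len(q): print(y,len(q),"x",np.percentile(q[:,0],[1,5,95,99]).round(4))
    # dark edge from colour
    save(d,n+"4.png",(270,120,400,170) if n=="top" else (280,250,380,300),6)
E
```

```text
t: 23.58
eef_pos: [0.6738, 0.0302, 0.143]
ee_rot: [-0.41, 1.571, 0.273]
force: [0.4, -0.1, 0.9]
width: 0.0532
t: 24.58
eef_pos: [0.6587, 0.2066, 0.1428]
ee_rot: [-2.527, 1.571, -2.433]
force: [0.4, -0.8, -0.3]
width: 0.0525
t 24.57 p [658.7 206.6 142.8] jaw 95.37 toolx [-1.e-04 -1.e-04 -1.e+00] F [ 0.4 -0.8 -0.3] M [ 0.02 -0.11  0.03] w 52.5 q [ 0.59  0.44 -0.06  0.   -1.07 -2.06]
units [-0.013  0.031 -4.244] wz 0.026 alt -35.97
scene
rulebar  n=231 c=(658.7,207.5) 86.4x15.5 longdir=5.0 zmed=44.2 mean=[662.6 205.6]
rule     n=696 c=(657.3,204.1) 131.9x46.0 longdir=5.5 zmed=10.1 mean=[665.2 199.6]
brush    n=288 c=(674.5,-241.3) 78.8x20.9 longdir=84.4 zmed=93.5 mean=[ 676.3 -241. ]
-60 102 x [0.6494 0.6521 0.717  0.7198]
-50 104 x [0.6489 0.6524 0.7184 0.7205]
-40 105 x [0.6491 0.6527 0.7206 0.7233]
-30 105 x [0.6504 0.6545 0.7209 0.7229]
-20 104 x [0.6517 0.6559 0.7224 0.7246]
-10 102 x [0.6539 0.6576 0.7225 0.7261]
0 102 x [0.6568 0.6593 0.7235 0.7262]
10 102 x [0.6575 0.6606 0.7251 0.728 ]
20 103 x [0.657  0.6614 0.7263 0.7284]
30 105 x [0.6573 0.6596 0.727  0.7298]
40 102 x [0.658
[... 154 characters left out ...]
5.8 zmed=46.0 mean=[643.9 206.3]
rule     n=275 c=(635.5,196.8) 103.4x53.4 longdir=5.8 zmed=14.1 mean=[636.7 200. ]
brush    n=156 c=(675.5,-240.5) 77.6x22.5 longdir=86.0 zmed=95.0 mean=[ 673.8 -240.4]
-60 50 x [0.6268 0.6358 0.7365 0.7517]
-50 55 x [0.6344 0.6441 0.7393 0.7515]
-40 56 x [0.624  0.6439 0.745  0.7495]
-30 51 x [0.6383 0.6557 0.7349 0.7551]
-20 62 x [0.6323 0.6518 0.7244 0.7438]
-10 55 x [0.6219 0.6306 0.7339 0.753 ]
0 56 x [0.6236 0.6291 0.7332 0.7524]
10 59 x [0.6322 0.6409 0.738  0.7476]
20 38 x [0.6269 0.6353 0.7218 0.7336]
30 48 x [0.6284 0.6408 0.7464 0.7564]
40 51 x [0.6252 0.6441 0.74   0.7483]
50 50 x [0.6317 0.6366 0.7324 0.7401]
60 54 x [0.6266 0.6428 0.7396 0.7492]
```

The phone's side fits x≈656.5 at y=0, with its direction at 83.65°, so the straightedge must turn +78°. Grasping the straightedge now.

```bash
python3 -m inch '0 0.02 -1 0 0 0.02;0 0 -1 0 0 0;0 0 -1 0 0 0;0 0 -0.8 0 0 0;0 0 -0.3 0 0 0;0 0 -0.1 0 0 0;0 0 0 0 0 0'
python3 st.py 658.3 207.5 15.5 -84.5
python3 -m inch '0 0 0 0 0 0;0 0 0 0 0 0;0 0 0 0 0 0;0 0 0 0 0 0;0 0 0 0 0 0;0 0 0 0 0 0' 0 40
python3 st.py 658.3 207.5 15.5 -84.5
```

```text
t: 25.55
eef_pos: [0.6593, 0.2069, 0.0177]
ee_rot: [0.325, 1.57, 0.42]
force: [0.4, -0.6, 0.8]
width: 0.0527
t 25.55 p [659.3 206.9  17.7] jaw 95.42 toolx [ 1.e-03  5.e-04 -1.e+00] F [ 0.4 -0.6  0.8] M [ 0.03 -0.18  0.06] w 52.7 q [ 0.59  0.56 -0.18  0.   -0.83 -2.06]
units [-0.034  0.018 -0.073] wz 0.016 alt -35.98
t: 26.3
eef_pos: [0.6589, 0.2071, 0.017]
ee_rot: [0.655, 1.57, 0.75]
force: [-0.4, 1.2, 1.0]
width: 0.0141
t 26.3 p [658.9 207.1  17. ] jaw 95.41 toolx [ 3.e-04  2.e-04 -1.e+00] F [-0.4  1.2  1. ] M [0.42 0.01 0.03] w 14.1 q [ 0.59  0.56 -0.18 -0.   -0.83 -2.06]
units [-0.02   0.014 -0.05 ] wz 0.018 alt -35.98
```

```bash
python3 -m inch '0 0 0.6 0 0 0;0 0 0.6 0 0 0;-0.1 -0.4 0 0 0 1;-0.1 -0.4 0 0 0 1;-0.1 -0.4 0 0 0 1;-0.1 -0.4 0 0 0 1;-0.1 -0.4 0 0 0 1;-0.1 -0.4 0 0 0 1;-0.1 -0.4 0 0 0 1;-0.1 -0.4 0 0 0 1;-0.1 -0.4 0 0 0 1;-0.1 -0.4 0 0 0 1'
python3 -m inch '-0.1 -0.4 0 0 0 1;-0.1 -0.4 0 0 0 1;-0.1 -0.4 0 0 0 1;-0.1 -0.4 0 0 0 1;0 -0.4 0 0 0 1;0 -0.4 0 0 0 0.65;0 0 0 0 0 0'
python3 st.py 616 12.5 18 173.65
python3 - <<'E'
from fit import *
d=shot("scene"); C=cloud(d); fit(C,"plate",.5,.65,-.1,.12,.03,.06); 
for y in range(-60,70,20):
    q=C[(abs(C[...,1]-y/1e3)<.006)&(C[...,0]>.62)&(C[...,0]<.76)&(C[...,2]>.0065)&(C[...,2]<.0165)]
    if len(q): print(y,len(q),"x",np.percentile(q[:,0],[1,5,95,99]).round(4))
save(d,"s5.png",(230,190,420,310),4)
E
```

```text
t: 27.8
eef_pos: [0.6292, 0.0865, 0.0544]
ee_rot: [-0.611, 1.569, 0.359]
force: [0.5, 0.2, -3.3]
width: 0.0144
t: 28.68
eef_pos: [0.6172, 0.0143, 0.0542]
ee_rot: [-1.186, 1.569, 0.273]
force: [-0.3, 0.1, -1.0]
width: 0.0142
t 28.68 p [617.2  14.3  54.2] jaw 173.58 toolx [ 1.3e-03  4.0e-04 -1.0e+00] F [-0.3  0.1 -1. ] M [0.12 0.01 0.01] w 14.2 q [ 0.34  0.42 -0.33  0.   -0.82 -0.45]
units [-0.039 -0.059 -1.206] wz 0.014 alt -35.99
plate    n=143 c=(617.7,-36.5) 43.0x31.8 longdir=-7.2 zmed=45.5 mean=[619.3 -40.9]
-60 122 x [0.6486 0.6527 0.717  0.7198]
-40 124 x [0.6492 0.6523 0.7194 0.7213]
-20 124 x [0.6523 0.6561 0.7232 0.7246]
0 120 x [0.6561 0.6595 0.7232 0.7259]
20 121 x [0.6574 0.6603 0.7273 0.7284]
40 122 x [0.6596 0.6627 0.7273 0.7307]
60 119 x [0.6629 0.6654 0.7309 0.7331]
```

View pics/s5.png

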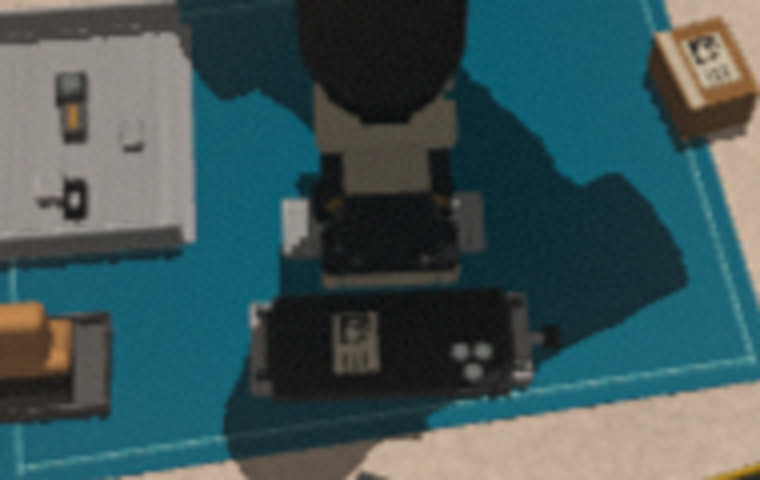

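The picture shows the straightedge level and parallel in front of the phone's side, with all scraps in the pan at crop (45–135,85–200). Laying it down and sliding in gently.

```bash
python3 -m inch '0 0 -0.4 0 0 0;0 0 -0.4 0 0 0;0 0 -0.25 0 0 0;0 0 -0.1 0 0 0;0 0 -0.05 0 0 0;0 0 0 0 0 0;0 0 0 0 0 0'
python3 st.py 631 10.9 17 173.65
python3 -m inch '0.1 -0.011 0 0 0 0.01;0.1 -0.011 0 0 0 0;0.07 -0.008 0 0 0 0;0.05 -0.005 0 0 0 0;0.04 -0.004 0 0 0 0;0 0 0 0 0 0'
python3 st.py 631 10.9 17 173.65
```

```text
t: 29.6
eef_pos: [0.6171, 0.0149, 0.0171]
ee_rot: [-1.194, 1.57, 0.266]
force: [0.6, 0.6, -2.1]
width: 0.0138
t 29.6 p [617.1  14.9  17.1] jaw 173.66 toolx [ 7.e-04  2.e-04 -1.e+00] F [ 0.6  0.6 -2.1] M [ 0.16 -0.05 -0.03] w 13.8 q [ 0.34  0.47 -0.36  0.   -0.75 -0.45]
units [ 0.463 -0.134 -0.002] wz -0.001 alt 36.0
t: 30.35
eef_pos: [0.6276, 0.0136, 0.0169]
ee_rot: [2.602, 1.571, -2.22]
force: [-2.7, 0.2, 2.9]
width: 0.0136
t 30.35 p [627.6  13.6  16.9] jaw 173.7 toolx [-1.e-04 -1.e-04 -1.e+00] F [-2.7  0.2  2.9] M [-0.03  0.96  0.02] w 13.6 q [ 0.33  0.48 -0.33  0.   -0.76 -0.44]
units [ 0.114 -0.089  0.002] wz -0.01 alt 35.99
```

```bash
python3 -m inch '0 0 0.01 0 0 0;0 0 0 0 0 0'; python3 st.py
for k in 1; do python3 -m inch '0.04 -0.004 0 0 0 0;0 0 0 0 0 0'; python3 st.py; done
python3 -m inch '0.04 -0.004 0 0 0 0;0 0 0 0 0 0'; python3 st.py
```

```text
t: 30.6
eef_pos: [0.6279, 0.0138, 0.017]
ee_rot: [-1.177, 1.57, 0.284]
force: [0.5, -0.2, -1.9]
width: 0.014
t 30.6 p [627.9  13.8  17. ] jaw 173.7 toolx [ 5.e-04  1.e-04 -1.e+00] F [ 0.5 -0.2 -1.9] M [ 0.04 -0.05  0.  ] w 14.0 q [ 0.33  0.48 -0.33  0.   -0.76 -0.44]
t: 30.85
eef_pos: [0.629, 0.0136, 0.0171]
ee_rot: [-1.284, 1.571, 0.177]
force: [-1.0, -0.8, -1.9]
width: 0.0137
t 30.85 p [629.   13.6  17.1] jaw 173.71 toolx [ 1.e-04  0.e+00 -1.e+00] F [-1.  -0.8 -1.9] M [ 0.1  -0.01  0.04] w 13.7 q [ 0.33  0.48 -0.33  0.   -0.76 -0.44]
t: 31.1
eef_pos: [0.6295, 0.0135, 0.017]
ee_rot: [1.639, 1.57, 3.1]
force: [-2.4, 1.2, -0.8]
width: 0.014
t 31.1 p [629.5  13.5  17. ] jaw 173.69 toolx [-9.e-04  0.e+00 -1.e+00] F [-2.4  1.2 -0.8] M [ 0.56  0.79 -0.15] w 14.0 q [ 0.33  0.49 -0.32 -0.   -0.76 -0.44]
```

Contact comes first at the -y end (Mz -0.15 with Fx -2.4), so I'll correct the yaw slightly.

```bash
python3 -m inch '0 0 0 0 0 -0.06;0 0 0 0 0 0'; python3 st.py
python3 -m inch '0.015 0 0 0 0 -0.04;0 0 0 0 0 0'; python3 st.py
python3 -m inch '0.015 0 0 0 0 0;0 0 0 0 0 0;0 0 0 0 0 0'; python3 st.py; python3 st.py
```

```text
t: 31.35
eef_pos: [0.6297, 0.0135, 0.017]
ee_rot: [1.643, 1.57, 3.098]
force: [-1.8, 2.3, -3.0]
width: 0.0137
t 31.35 p [629.7  13.5  17. ] jaw 173.4 toolx [-5.e-04  0.e+00 -1.e+00] F [-1.8  2.3 -3. ] M [ 0.82  0.89 -0.04] w 13.7 q [ 0.33  0.49 -0.32 -0.   -0.76 -0.45]
t: 31.6
eef_pos: [0.6297, 0.0135, 0.017]
ee_rot: [1.79, 1.569, -3.041]
force: [-4.1, 2.1, -0.1]
width: 0.014
t 31.6 p [629.7  13.5  17. ] jaw 173.21 toolx [-1.3e-03 -1.0e-04 -1.0e+00] F [-4.1  2.1 -0.1] M [1.1  1.64 0.12] w 14.0 q [ 0.33  0.49 -0.32 -0.   -0.76 -0.45]
t: 31.98
eef_pos: [0.6298, 0.0135, 0.017]
ee_rot: [1.783, 1.569, -3.048]
force: [-5.9, 2.3, 0.7]
width: 0.0138
t 31.98 p [629.8  13.5  17. ] jaw 173.21 toolx [-2.e-03 -2.e-04 -1.e+00] F [-5.9  2.3  0.7] M [1.28 2.2  0.11] w 13.8 q [ 0.33  0.49 -0.32 -0.   -0.76 -0.45]
t 31.98 p [629.8  13.5  17. ] jaw 173.21 toolx [-2.e-03 -2.e-04 -1.e+00] F [-5.9  2.3  0.7] M [1.28 2.2  0.11] w 13.8 q [ 0.33  0.49 -0.32 -0.   -0.76 -0.45]
```

```bash
python3 -m inch '-0.015 0.01 -0.003 0 0 0.02;0 0 0 0 0 0;0 0 0 0 0 0;0 0 0 0 0 0'; python3 st.py
python3 -m inch '0 0 0 0 0 0;0 0 0 0 0 0;0 0 0 0 0 0;0 0 0 0 0 0;0 0 0 0 0 0;0 0 0 0 0 0'; python3 st.py
python3 - <<'E'
from fit import *
d=shot("scene"); save(d,"s6.png",(270,220,390,300),6)
C=cloud(d)
for y in (-50,50): 
    q=C[(abs(C[...,1]-y/1e3)<.006)&(C[...,0]>.6)&(C[...,0]<.68)]; o=np.argsort(q[:,0])[::5]; print(y,(q[o][:,[0,2]]*1000).round(0).astype(int).tolist())
E
```

```text
t: 32.48
eef_pos: [0.6297, 0.0135, 0.017]
ee_rot: [1.916, 1.569, -2.914]
force: [-5.2, 1.5, 1.9]
width: 0.014
t 32.48 p [629.7  13.5  17. ] jaw 173.29 toolx [-1.3e-03 -3.0e-04 -1.0e+00] F [-5.2  1.5  1.9] M [0.55 2.   0.1 ] w 14.0 q [ 0.33  0.49 -0.32 -0.   -0.76 -0.45]
t: 33.22
eef_pos: [0.6297, 0.0135, 0.017]
ee_rot: [1.9, 1.569, -2.929]
force: [-5.5, 1.0, 0.9]
width: 0.0139
t 33.23 p [629.7  13.5  17. ] jaw 173.29 toolx [-1.3e-03 -3.0e-04 -1.0e+00] F [-5.5  1.   0.9] M [0.6  2.03 0.04] w 13.9 q [ 0.33  0.49 -0.32 -0.   -0.76 -0.45]
-50 [[600, -1], [605, 3], [610, 1], [613, 10], [618, 8], [621, 10], [624, 10], [627, 3], [630, 4], [634, 8], [638, 8], [640, 6], [643, 7], [649, 12], [651, 12], [654, 12], [657, 10], [661, 14], [665, 14], [667, 13], [669, 12], [672, 12], [675, 12], [679, 15]]
50 [[601, 456], [604, 456], [606, 457], [609, 457], [612, 457], [613, 456], [616, 458], [617, 457], [620, 457], [621, 456], [624, 460], [626, 456], [628, 458], [630, 458], [632, 45], [633, 461], [635, 458], [636, 458], [638, 459], [638, 459], [639, 456], [640, 9], [641, 18], [643, 9], [644, 459], [
[... 256 characters left out ...]
 307], [657, 431], [657, 453], [657, 457], [657, 365], [658, 272], [658, 454], [658, 446], [658, 444], [658, 369], [659, 218], [659, 350], [659, 300], [659, 415], [660, 282], [660, 448], [660, 240], [660, 422], [660, 342], [661, 455], [661, 183], [661, 363], [661, 347], [661, 434], [661, 293], [662, 318], [662, 456], [662, 316], [662, 410], [662, 416], [662, 284], [663, 386], [663, 436], [663, 303], [663, 409], [663, 324], [664, 405], [664, 402], [664, 454], [664, 365], [664, 351], [664, 391], [665, 108], [665, 404], [665, 414], [665, 376], [665, 403], [665, 394], [665, 390], [666, 398], [666, 446], [666, 404], [666, 183], [667, 390], [668, 343], [669, 183], [671, 183], [674, 89], [677, 13]]
```

View pics/s6.png

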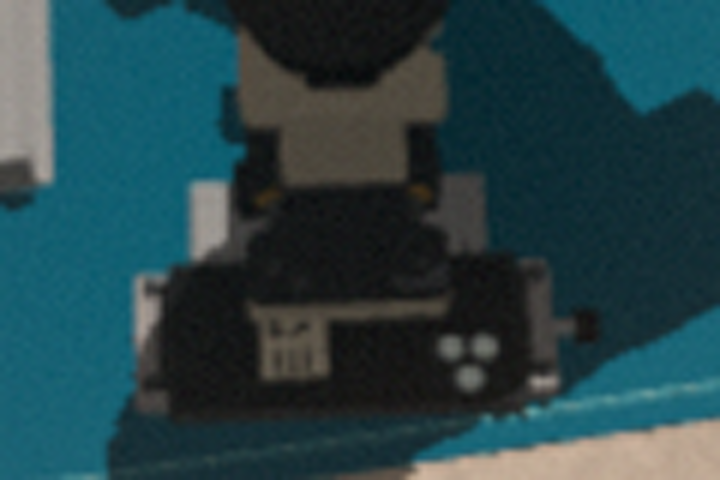

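The straightedge lies flush at both ends: it spans crop x 190–487 along the phone's 160–550, and Mz is about 0 under 5 N. Backing off and returning it.

```bash
python3 -m inch '-0.1 0.01 0 0 0 0;-0.4 0.04 0 0 0 0;0 0 0.6 0 0 0;0 0 0.6 0 0 0;0.1 0.4 0 0 0 -1;0.1 0.4 0 0 0 -1;0.1 0.4 0 0 0 -1;0.1 0.4 0 0 0 -1;0.1 0.4 0 0 0 -1;0.1 0.4 0 0 0 -1;0.1 0.4 0 0 0 -1;0.1 0.4 0 0 0 -1'
python3 -m inch '0.1 0.4 0 0 0 -1;0.1 0.4 0 0 0 -1;0.1 0.4 0 0 0 -1;0.1 0.4 0 0 0 -1;0.1 0.4 0 0 0 -1;0.1 0.4 0 0 0 -1;0.05 0 0 0 0 -1;0 0 0 0 0 -0.57;0 0 0 0 0 0;0 0 0 0 0 0'
python3 st.py 658.9 207.1 17.0 95.41
```

```text
t: 34.78
eef_pos: [0.6406, 0.112, 0.055]
ee_rot: [-0.397, 1.568, 0.357]
force: [-0.6, -0.8, -1.9]
width: 0.0137
t: 36.02
eef_pos: [0.6594, 0.1834, 0.054]
ee_rot: [0.377, 1.57, 0.474]
force: [0.7, -0.4, -2.2]
width: 0.014
t 36.02 p [659.4 183.4  54. ] jaw 95.52 toolx [ 1.1e-03  6.0e-04 -1.0e+00] F [ 0.7 -0.4 -2.2] M [ 0.02 -0.14 -0.03] w 14.0 q [ 0.56  0.51 -0.16  0.   -0.89 -2.03]
units [-0.017  0.791 -1.234] wz -0.022 alt 35.98
```

```bash
python3 -m inch '0 0.5 0 0 0 0;0 0.29 0 0 0 -0.02;0 0 -0.5 0 0 0;0 0 -0.4 0 0 0;0 0 -0.2 0 0 0;0 0 -0.1 0 0 0;0 0 0 0 0 0;0 0 0 0 0 0'
python3 st.py 658.9 207.1 17.0 95.41
python3 -m inch '0 0 -0.02 0 0 0;0 0 0 0 0 0'; python3 st.py
python3 -m inch '0 0 0 0 0 0;0 0 0 0 0 0;0 0 0 0 0 0;0 0 0 0 0 0' 0.6
python3 -m inch '0 0 1 0 0 0;0 0 1 0 0 0;0 0 1 0 0 0;0 0 1 0 0 0;0 0 0 0 0 0'
python3 - <<'E'
from fit import *
d=shot("scene"); C=cloud(d); fit(C,"rulebar",.56,.74,.14,.28,.025,.06);fit(C,"rule",.56,.74,.14,.28,.005,.06)
fit(C,"carton",.4,.62,.2,.56,.015,.06,multi=True,minn=100);fit(C,"scrap",.42,.585,-.24,.19,.0085,.02,multi=True,minn=12)
E
python3 st.py 492.5 -393 130 -82.3
```

```text
t: 37.02
eef_pos: [0.6592, 0.2069, 0.0172]
ee_rot: [0.408, 1.57, 0.501]
force: [-0.1, -0.6, -1.4]
width: 0.014
t 37.02 p [659.2 206.9  17.2] jaw 95.35 toolx [ 4.e-04  2.e-04 -1.e+00] F [-0.1 -0.6 -1.4] M [ 0.06 -0.19 -0.  ] w 14.0 q [ 0.59  0.56 -0.18  0.   -0.83 -2.06]
units [-0.011  0.007 -0.005] wz 0.013 alt -35.99
t: 37.28
eef_pos: [0.6592, 0.2069, 0.017]
ee_rot: [0.091, 1.57, 0.185]
force: [-1.7, -0.2, 2.8]
width: 0.0136
t 37.27 p [659.2 206.9  17. ] jaw 95.36 toolx [ 6.e-04  1.e-04 -1.e+00] F [-1.7 -0.2  2.8] M [-0.21  0.3  -0.07] w 13.6 q [ 0.59  0.56 -0.18  0.   -0.83 -2.06]
t: 37.78
eef_pos: [0.6589, 0.2069, 0.0164]
ee_rot: [-3.035, 1.571, -2.942]
force: [-0.6, -0.4, 0.8]
width: 0.048
t: 38.4
eef_pos: [0.6605, 0.2077, 0.1397]
ee_rot: [0.374, 1.566, 0.468]
force: [1.3, -0.4, -0.0]
width: 0.0523
rulebar  n=223 c=(661.2,205.5) 85.2x14.6 longdir=5.4 zmed=44.3 mean=[665.  204.2]
rule     n=697 c=(658.1,200.9) 130.3x51.5 longdir=2.5 zmed=9.9 mean=[666.2 198. ]
carton   n=371 c=(463.8,433.7) 81.2x54.9 longdir=-8.0 zmed=22.1 mean=[466.4 435.9]
carton   n=570 c=(585.2,481.8) 82.6x59.0 longdir=20.1 zmed=31.7 mean=[584.8 479.1]
scrap    n=108 c=(477.5,-189.5) 52.8x21.0 longdir=-2.4 zmed=15.1 mean=[ 477.5 -187.9]
scrap    n=29 c=(509.4,-148.8) 17.2x14.1 longdir=1.9 zmed=13.5 mean=[ 508.9 -148.2]
scrap    n=108 c=(548.9,-199.7) 34.3x32.4 longdir=84.8 zmed=13.1 mean=[ 548.3 -198.9]
t 38.45 p [659.5 207.3 137.8] jaw 95.36 toolx [ 0.0021  0.0014 -1.    ] F [ 0.7  0.1 -0.8] M [-0.01 -0.12  0.01] w 52.7 q [ 0.59  0.44 -0.07 -0.   -1.06 -2.06]
units [ -5.566 -20.01   -0.259] wz 0.469 alt -35.53
```

```bash
python3 -m inch '-0.28 -1 0 0 0 0.47;-0.28 -1 0 0 0 0;-0.28 -1 0 0 0 0;-0.28 -1 0 0 0 0;-0.28 -1 0 0 0 0;-0.28 -1 0 0 0 0;-0.28 -1 0 0 0 0;-0.28 -1 0 0 0 0;-0.28 -1 0 0 0 0;-0.28 -1 0 0 0 0;-0.28 -1 0 0 0 0;-0.28 -1 0 0 0 0' 0.7
python3 -m inch '-0.28 -1 0 0 0 0;-0.28 -1 0 0 0 0;-0.28 -1 0 0 0 0;-0.28 -1 0 0 0 0;-0.28 -1 0 0 0 0;-0.28 -1 0 0 0 0;-0.28 -1 0 0 0 0;-0.28 -1 0 0 0 0;0 0 0 0 0 0'
python3 st.py 492.5 -393 56 -82.3
python3 - <<'E'
from fit import *
d=shot("scene"); C=cloud(d); save(d,"s7.png",(110,160,270,290),5)
fit(C,"rulebar",.56,.74,.14,.28,.025,.06);fit(C,"rule",.56,.74,.14,.28,.005,.06)
fit(C,"carton",.4,.62,.2,.56,.015,.06,multi=True,minn=100)
fit(C,"scan",.4,.65,-.46,-.33,.065,.11);fit(C,"handle",.41,.55,-.46,-.33,.079,.096);fit(C,"base",.38,.6,-.47,-.3,.005,.016)
d=shot("top"); C=cloud(d); fit(C,"carton",.4,.62,.2,.56,.015,.06,multi=True,minn=100)
for t in("scanner_grip","stand_rest"):
  print(t,[(atz(d,r["position"][0]*640,r["position"][1]*400,.075)[:2].round(4),round(r["confidence"],2)) for r in arm.place_of(d,t)[:2]])
E
```

```text
t: 39.95
eef_pos: [0.5569, -0.155, 0.1364]
ee_rot: [3.063, 1.571, -3.087]
force: [-0.2, -0.5, -0.1]
width: 0.0615
t: 41.08
eef_pos: [0.489, -0.3953, 0.1361]
ee_rot: [2.799, 1.57, 2.929]
force: [0.1, -0.2, 0.7]
width: 0.0613
t 41.08 p [ 489.  -395.3  136.1] jaw 97.48 toolx [-5.e-04  1.e-04 -1.e+00] F [ 0.1 -0.2  0.7] M [ 0.03 -0.18  0.02] w 61.3 q [-0.37  0.35 -0.21  0.   -1.   -1.07]
units [ 0.118  0.077 -2.669] wz 0.044 alt -35.96
rulebar  n=240 c=(658.4,205.4) 88.9x14.7 longdir=4.8 zmed=44.8 mean=[661.7 203.9]
rule     n=718 c=(658.5,199.6) 131.0x40.3 longdir=5.3 zmed=9.9 mean=[665.1 198.1]
carton   n=415 c=(463.7,433.7) 79.8x56.5 longdir=-6.2 zmed=22.2 mean=[466.1 432.6]
carton   n=581 c=(523.7,351.3) 87.4x57.6 longdir=-12.0 zmed=31.6 mean=[528.3 348.6]
carton   n=520 c=(532.8,251.9) 68.4x52.8 longdir=7.5 zmed=41.3 mean=[538.1 249.6]
carton   n=578 c=(585.2,481.7) 83.0x59.3 longdir=20.7 zmed=31.7 mean=[585.2 478.8]
scan     n=1014 c=(513.7,-391.7) 194.7x57.1 longdir=8.7 zmed=85.6 mean=[ 538.6 -386.2]
handle   n=442 c=(483.8,-394.6) 134.4x31.6 longdir=8.1 zmed=87.6 mean=[ 491.6 -392.5]
base     n=592 c=(485.7,-372.0) 153.6x46.1 longdir=8.2 zmed=10.1 mean=[ 485.3 -367.7]
carton   n=397 c=(586.1,482.9) 82.9x58.1 longdir=19.8 zmed=34.5 mean=[582.3 481.1]
carton   n=436 c=(526.1,355.2) 81.9x64.3 longdir=-10.7 zmed=34.3 mean=[524.8 351. ]
carton   n=343 c=(534.0,253.3) 66.9x52.8 longdir=8.0 zmed=44.2 mean=[532.5 252. ]
carton   n=375 c=(466.2,435.0) 76.8x56.5 longdir=-6.6 zmed=24.3 mean=[465.4 434.4]
scanner_grip [(array([ 0.4934, -0.401 ]), 0.58), (array([0.5326, 0.2601]), 0.46)]
stand_rest [(array([ 0.4851, -0.3861]), 0.56)]
```

View pics/s7.png

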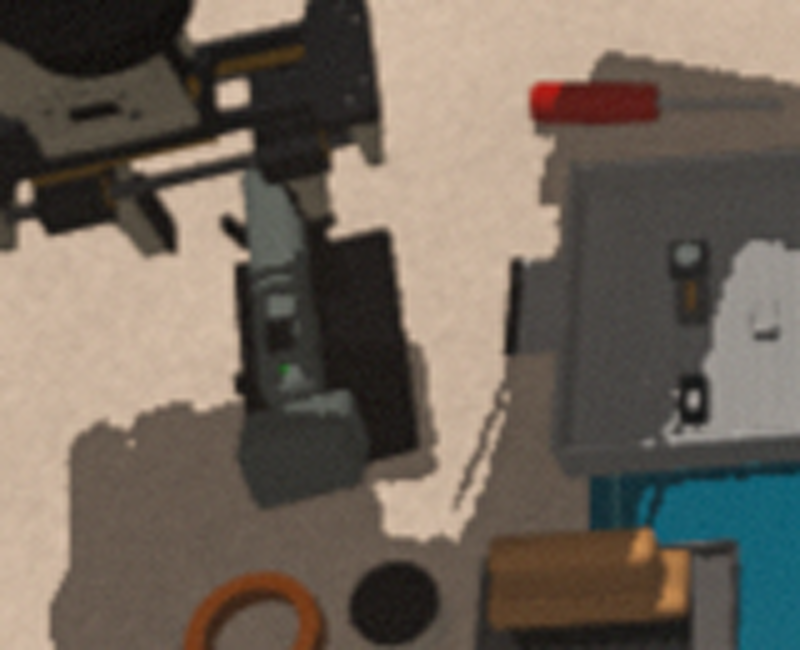

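The hand is above the scanner handle, whose axis and base fits agree on about (490.5,-393.2), yaw about 7.9°. Descending between the forks.

```bash
python3 -m inch '0.05 0.07 -0.7 0 0 0.05;0 0 -0.7 0 0 0;0 0 -0.6 0 0 0;0 0 -0.4 0 0 0;0 0 -0.2 0 0 0;0 0 -0.07 0 0 0;0 0 0 0 0 0;0 0 0 0 0 0'
python3 st.py 490.5 -393.2 56 -82.2
python3 -m inch '0 0 0 0 0 0;0 0 0 0 0 0;0 0 0 0 0 0;0 0 0 0 0 0;0 0 0 0 0 0;0 0 0 0 0 0' 0 50
python3 st.py 490.5 -393.2 56 -82.2
```

```text
t: 42.28
eef_pos: [0.4928, -0.3912, 0.0569]
ee_rot: [-0.565, 1.57, -0.426]
force: [0.1, 0.1, 0.4]
width: 0.0612
t 42.27 p [ 492.8 -391.2   56.9] jaw 97.96 toolx [ 9.e-04 -4.e-04 -1.e+00] F [0.1 0.1 0.4] M [ 0.08 -0.16 -0.03] w 61.2 q [-0.36  0.44 -0.3   0.   -0.84 -1.07]
units [-0.076 -0.068 -0.031] wz -0.031 alt 35.97
t: 43.02
eef_pos: [0.4925, -0.3911, 0.0564]
ee_rot: [-0.878, 1.571, -0.739]
force: [0.2, -1.5, 0.8]
width: 0.0299
t 43.02 p [ 492.5 -391.1   56.4] jaw 97.95 toolx [ 1.e-04 -1.e-04 -1.e+00] F [ 0.2 -1.5  0.8] M [-0.15 -0.16 -0.04] w 29.9 q [-0.36  0.44 -0.3   0.   -0.84 -1.07]
units [-0.067 -0.071 -0.014] wz -0.03 alt 35.97
```

Handle gripped (29.9 mm). Lifting, measuring the label centres by colour, and computing the scan poses.

```bash
cat > scan.py <<'E'
import sys
from h import *
from scipy.spatial.transform import Rotation as R
# usage: scan.py Lx Ly Lz yaw tilt dist (mm,deg)
s=arm.get_state(); M=R.from_euler("xyz",s["ee_rot"]).as_matrix(); p=s["eef_pos"]*1000
y=M[:,1]; z=-M[:,0]; 
if y[1]<0 and y[0]<0.5: y=-y
S=np.c_[np.cross(y,z),y,z]
W=p+S@[103,0,19-26.]; b=S@[.5,0,-np.sqrt(.75)]
L=np.array(list(map(float,sys.argv[1:4])))
d=(L-W)@b; off=np.linalg.norm(L-W-d*b)
print("t",round(s["t"],2),"p",p.round(1),"scanner yaw",np.degrees(np.arctan2(S[1,0],S[0,0])).round(2),"tilt",np.degrees(-np.arcsin(S[2,0])).round(2),"dist",d.round(1),"off",off.round(1),"angle",np.degrees(np.arccos(-b[2])).round(1),"F",s["force"].round(1),"w",round(s["width"]*1e3,1),"q",s["q"].round(2))
if len(sys.argv)>4:
    yaw,tilt,dist=map(float,sys.argv[4:7])
    T=R.from_euler("ZY",[yaw,tilt],degrees=True).as_matrix()
    g=L-dist*T@[.5,0,-np.sqrt(.75)]-T@[103,0,-7.]
    rv=np.degrees(R.from_matrix(T@S.T).as_rotvec())
    print("target",g.round(1),"units",((g-p)/30).round(3),"rotvec units",(rv/5).round(3))
E
python3 -m inch '0 0 0.4 0 0 0;0 0 0.8 0 0 0;0 0 1 0 0 0;0 0 1 0 0 0;0 0 1 0 0 0;0 0 0 0 0 0'
python3 - <<'E'
from h import *
for n in("scene","top"):
    d=shot(n); C=cloud(d); hsv=cv2.cvtColor(d["frame"],cv2.COLOR_RGB2HSV); f=d["frame"].astype(int)
    for k,(x,y,z,r) in dict(phone=(693,-20,12,35),c1=(465,434,22,28),c2=(525,351,32,28),c3=(533,252,42,26)).items():
        m=(abs(C[...,0]*1e3-x)<r)&(abs(C[...,1]*1e3-y)<r)&(abs(C[...,2]*1e3-z)<5)&(hsv[...,1]<75)&(hsv[...,2]>110)
        if m.sum()<8: print(n,k,"few",m.sum());continue
        v,u=np.nonzero(m); P=np.array([atz(d,a,b,z/1e3)[:2]*1e3 for a,b in zip(u,v)])
        c,wh,a=cv2.minAreaRect(P.astype(np.float32)); print(n,k,len(P),"mean",P.mean(0).round(1),"rect",np.round(c,1),np.round(wh,1),round(a))
E
python3 scan.py 693.5 -20 12 7.95 15 100
```

```text
t: 43.78
eef_pos: [0.4937, -0.3916, 0.1858]
ee_rot: [-0.595, 1.566, -0.456]
force: [-0.6, -0.1, -2.0]
width: 0.0295
scene phone 144 mean [691.3 -17.9] rect [688.  -17.5] [28.3 38.9] 82
scene c1 111 mean [465.6 430. ] rect [468.2 429.1] [39.6 51.3] 83
scene c2 125 mean [525.1 347.5] rect [528.6 344.4] [41.7 54.2] 73
scene c3 133 mean [533.4 248.9] rect [530.9 248.6] [49.5 39.1] 7
top phone 75 mean [693.  -13.9] rect [692.3 -14.3] [30.6 37.4] 81
top c1 123 mean [465.4 431.2] rect [466.6 431.9] [46.4 51.9] 84
top c2 102 mean [524.1 349.1] rect [524.4 349.1] [50.8 46.7] 2
top c3 122 mean [534.2 249.1] rect [531.3 250.3] [51.3 44.5] 8
t 43.88 p [ 492.2 -390.7  182.6] scanner yaw 7.94 tilt -0.03 dist 215.6 off 342.3 angle 30.0 F [-0.5 -0.2 -1.4] w 29.8 q [-0.36  0.31 -0.16 -0.   -1.1  -1.07]
target [571.1 -37.1 142. ] units [ 2.631 11.785 -1.352] rotvec units [-0.419  2.976  0.003]
```

```bash
python3 -m inch '0.22 1 0 0 0 0;0.22 1 0 0 0 0;0.22 1 0 0 0 0;0.22 1 0 0 0 0;0.22 1 0 0 0 0;0.22 1 0 -0.06 0.42 0;0.22 1 0 -0.06 0.42 0;0.22 1 0 -0.06 0.42 0;0.22 1 -0.2 -0.06 0.42 0;0.22 1 -0.3 -0.06 0.42 0;0.2 1 -0.4 -0.06 0.44 0;0.2 0.85 -0.4 -0.06 0.44 0'
python3 -m inch '0 0 0 0 0 0;0 0 0 0 0 0'
python3 scan.py 692 -17.5 12 7.95 15 100
```

```text
t: 45.38
eef_pos: [0.5699, -0.0343, 0.1419]
ee_rot: [-3.141, 1.305, -3.002]
force: [-0.5, 0.2, -1.8]
width: 0.0301
t: 45.62
eef_pos: [0.5699, -0.0357, 0.1426]
ee_rot: [-3.14, 1.307, -3.001]
force: [0.4, 0.2, -1.9]
width: 0.0296
t 45.62 p [569.9 -35.7 142.6] scanner yaw 7.97 tilt 15.13 dist 100.3 off 1.2 angle 14.9 F [ 0.4  0.2 -1.9] w 29.6 q [ 0.26  0.42 -0.12 -0.03 -1.3  -1.68]
target [569.6 -34.6 142. ] units [-0.01   0.037 -0.02 ] rotvec units [ 0.009 -0.026 -0.005]
```

```bash
python3 -m inch '0 0 0 0 0 0;0 0 0 0 0 0;0 0 0 0 0 0;0 0 0 0 0 0;0 0 0 0 0 0;0 0 0 0 0 0;0 0 0 0 0 0;0 0 0 0 0 0;0 0 0 0 0 0;0 0 0 0 0 0;0 0 0 0 0 0;0 0 0 0 0 0'
python3 -m inch '0 0 0 0 0 0;0 0 0 0 0 0;0 0 0 0 0 0;0 0 0 0 0 0'
python3 - <<'E'
from fit import *
d=shot("scene"); save(d,"s8.png",(240,130,480,310),3.3); C=cloud(d)
fit(C,"carton",.4,.62,.2,.56,.015,.06,multi=True,minn=100)
E
python3 scan.py 466 431 22 20 15 100
```

```text
t: 47.12
eef_pos: [0.5705, -0.0355, 0.1434]
ee_rot: [-3.14, 1.308, -3.002]
force: [-0.0, -1.1, -2.4]
width: 0.0299
t: 47.62
eef_pos: [0.5704, -0.0355, 0.1434]
ee_rot: [-3.14, 1.308, -3.001]
force: [-0.2, -0.1, -2.2]
width: 0.0297
carton   n=419 c=(463.5,433.6) 80.3x55.4 longdir=-4.9 zmed=22.1 mean=[466.  432.7]
carton   n=575 c=(524.2,351.4) 85.7x58.2 longdir=-11.3 zmed=31.9 mean=[528.  348.5]
carton   n=515 c=(532.8,251.3) 69.7x53.0 longdir=8.3 zmed=41.3 mean=[537.9 249.6]
carton   n=570 c=(585.9,481.3) 82.0x60.2 longdir=21.5 zmed=32.1 mean=[584.9 478.9]
t 47.67 p [570.5 -35.5 143.4] scanner yaw 7.96 tilt 15.04 dist 49.5 off 500.9 angle 15.0 F [ 0.3 -0.5 -1.1] w 30.3 q [ 0.26  0.42 -0.12 -0.03 -1.3  -1.68]
target [349.9 388.7 152. ] units [-7.352 14.14   0.288] rotvec units [ 0.005 -0.008  2.408]
```

View pics/s8.png

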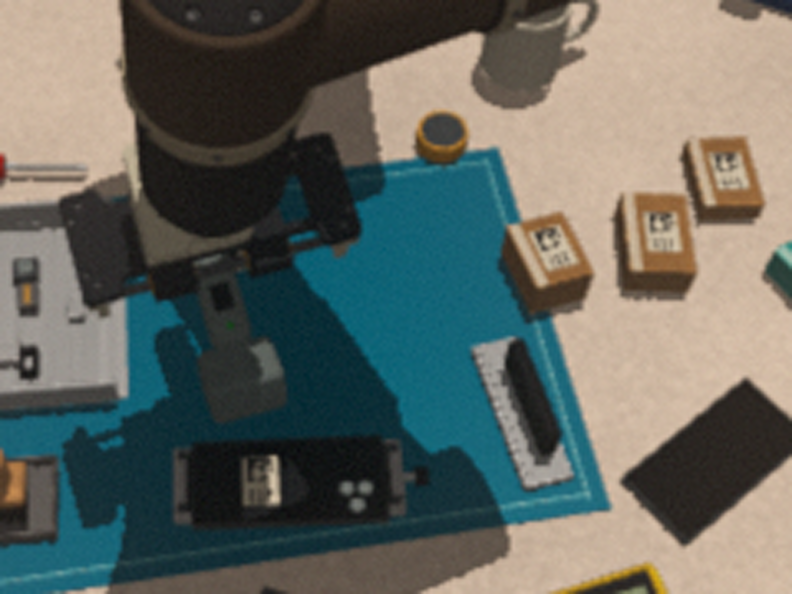

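Scanner is aimed at the phone's label (crop (260,478)) and was held 2 s at 100 mm, 1 mm off-centre, with no cartons knocked. On to carton 1, the farthest left.

```bash
python3 -m inch '-0.5 1 0.1 0 0 0.2;-0.5 1 0.1 0 0 0.2;-0.5 1 0.1 0 0 0.2;-0.5 1 0 0 0 0.2;-0.5 1 0 0 0 0.2;-0.5 1 0 0 0 0.2;-0.5 1 0 0 0 0.2;-0.5 1 0 0 0 0.2;-0.5 1 0 0 0 0.2;-0.5 1 0 0 0 0.2;-0.5 1 0 0 0 0.2;-0.5 1 0 0 0 0.2'
python3 -m inch '-0.5 0.9 0 0 0 0;-0.5 0.8 0 0 0 0;-0.4 0.5 0 0 0 0;0 0 0 0 0 0;0 0 0 0 0 0'
python3 - <<'E'
from fit import *
for n in("scene","top"):
  d=shot(n);C=cloud(d)
  fit(C,n+"carton",.4,.62,.2,.56,.015,.046,multi=True,minn=100)
  for r in arm.place_of(d,"part_label_1"): print(round(r["confidence"],2),atz(d,r["position"][0]*640,r["position"][1]*400,.032)[:2].round(3))
E
python3 scan.py 465 434 22 20 15 100
```

```text
t: 49.18
eef_pos: [0.3899, 0.3255, 0.1526]
ee_rot: [-3.141, 1.308, -2.792]
force: [-0.2, -0.1, -1.4]
width: 0.0297
t: 49.8
eef_pos: [0.3486, 0.39, 0.1524]
ee_rot: [-3.139, 1.308, -2.791]
force: [0.5, 0.4, -2.3]
width: 0.0292
scenecarton n=423 c=(464.1,434.7) 80.2x56.9 longdir=-6.6 zmed=22.2 mean=[466.1 432.5]
scenecarton n=572 c=(523.9,351.1) 86.8x57.8 longdir=-11.4 zmed=31.9 mean=[528.1 348.5]
scenecarton n=514 c=(532.4,252.2) 68.5x53.5 longdir=8.7 zmed=41.4 mean=[538.2 249.7]
scenecarton n=574 c=(584.6,482.0) 83.1x60.8 longdir=19.5 zmed=31.8 mean=[585.1 478.6]
0.93 [0.523 0.35 ]
0.77 [0.471 0.429]
0.65 [0.589 0.484]
0.57 [0.525 0.259]
topcarton n=398 c=(586.9,482.6) 84.0x56.6 longdir=20.6 zmed=33.8 mean=[582.5 481. ]
topcarton n=438 c=(525.6,352.3) 82.8x58.4 longdir=-11.6 zmed=33.9 mean=[524.5 351. ]
topcarton n=237 c=(534.3,253.4) 66.8x52.5 longdir=8.8 zmed=42.7 mean=[531.9 252.1]
topcarton n=148 c=(478.4,433.9) 55.7x50.5 longdir=83.1 zmed=24.3 mean=[486.2 427.7]
0.94 [0.573 0.486]
0.88 [0.522 0.351]
0.8 [0.547 0.261]
0.72 [0.376 0.192]
0.57 [0.466 0.441]
0.21 [0.657 0.01 ]
t 50.0 p [348.8 390.  152.4] scanner yaw 19.91 tilt 15.05 dist 100.5 off 1.9 angle 15.0 F [ 0.   0.2 -1.3] w 29.5 q [ 1.08  0.32 -0.17 -0.18 -1.28 -2.23]
target [348.9 391.7 152. ] units [ 0.002  0.057 -0.014] rotvec units [ 0.007 -0.007  0.017]
```

Aim is within 2 mm of carton 1's label. Holding there, then moving to carton 2.

```bash
python3 -m inch '0 0 0 0 0 0;0 0 0 0 0 0;0 0 0 0 0 0;0 0 0 0 0 0;0 0 0 0 0 0;0 0 0 0 0 0;0 0 0 0 0 0;0 0 0 0 0 0;0 0 0 0 0 0;0 0 0 0 0 0;0 0 0 0 0 0;0 0 0 0 0 0'
python3 -m inch '0 0 0 0 0 0;0 0 0 0 0 0'
python3 scan.py 465 434 22
python3 scan.py 523.5 351 32 20 15 100
```

```text
t: 51.5
eef_pos: [0.3485, 0.3905, 0.1524]
ee_rot: [-3.141, 1.308, -2.792]
force: [0.1, 0.8, -2.1]
width: 0.0295
t: 51.75
eef_pos: [0.3485, 0.3905, 0.1524]
ee_rot: [-3.141, 1.308, -2.792]
force: [0.0, -0.8, -1.8]
width: 0.03
t 51.75 p [348.5 390.5 152.4] scanner yaw 19.96 tilt 15.04 dist 100.5 off 1.4 angle 15.0 F [ 0.  -0.8 -1.8] w 30.0 q [ 1.08  0.32 -0.17 -0.18 -1.28 -2.23]
t 51.75 p [348.5 390.5 152.4] scanner yaw 19.96 tilt 15.04 dist 97.7 off 101.2 angle 15.0 F [ 0.  -0.8 -1.8] w 30.0 q [ 1.08  0.32 -0.17 -0.18 -1.28 -2.23]
target [407.4 308.7 162. ] units [ 1.964 -2.727  0.321] rotvec units [ 0.006 -0.007  0.008]
```

```bash
python3 -m inch '0.2 -0.3 0.1 0 0 0;0.5 -0.7 0.2 0 0 0;0.6 -0.8 0.02 0 0 0;0.46 -0.62 0 0 0 0;0.2 -0.3 0 0 0 0;0 0 0 0 0 0;0 0 0 0 0 0'
python3 scan.py 523.5 351 32
python3 -m inch '0 0 0 0 0 0;0 0 0 0 0 0;0 0 0 0 0 0;0 0 0 0 0 0;0 0 0 0 0 0;0 0 0 0 0 0;0 0 0 0 0 0;0 0 0 0 0 0;0 0 0 0 0 0;0 0 0 0 0 0;0 0 0 0 0 0;0 0 0 0 0 0'
python3 -m inch '0 0 0 0 0 0;0 0 0 0 0 0'
python3 scan.py 523.5 351 32
python3 scan.py 530 252 42 20 15 100
```

```text
t: 52.62
eef_pos: [0.4071, 0.3093, 0.162]
ee_rot: [-3.141, 1.308, -2.793]
force: [-0.3, -0.5, -2.1]
width: 0.0297
t 52.62 p [407.1 309.3 162. ] scanner yaw 19.97 tilt 15.04 dist 100.0 off 0.6 angle 15.0 F [-0.3 -0.5 -2.1] w 29.7 q [ 0.92  0.31 -0.19 -0.15 -1.3  -2.09]
t: 54.12
eef_pos: [0.4072, 0.3089, 0.162]
ee_rot: [-3.14, 1.308, -2.792]
force: [-0.2, -0.5, -1.3]
width: 0.0297
t: 54.38
eef_pos: [0.4073, 0.3089, 0.162]
ee_rot: [-3.14, 1.308, -2.792]
force: [-0.8, 0.2, -2.7]
width: 0.0296
t 54.38 p [407.3 308.9 162. ] scanner yaw 19.95 tilt 15.05 dist 99.9 off 0.2 angle 15.0 F [-0.8  0.2 -2.7] w 29.6 q [ 0.92  0.31 -0.19 -0.15 -1.3  -2.09]
t 54.38 p [407.3 308.9 162. ] scanner yaw 19.95 tilt 15.05 dist 83.1 off 98.3 angle 15.0 F [-0.8  0.2 -2.7] w 29.6 q [ 0.92  0.31 -0.19 -0.15 -1.3  -2.09]
target [413.9 209.7 172. ] units [ 0.221 -3.306  0.334] rotvec units [ 0.006 -0.008  0.008]
```

```bash
python3 -m inch '0 -0.3 0.1 0 0 0;0.1 -0.7 0.2 0 0 0;0.1 -0.8 0.03 0 0 0;0.02 -0.8 0 0 0 0;0 -0.5 0 0 0 0;0 -0.2 0 0 0 0;0 0 0 0 0 0;0 0 0 0 0 0'
python3 - <<'E'
from fit import *
d=shot("scene"); save(d,"s9.png",(360,120,520,260),4.5); C=cloud(d)
fit(C,"carton",.4,.62,.2,.56,.015,.046,multi=True,minn=100)
for r in arm.place_of(d,"part_label_3"): print(round(r["confidence"],2),atz(d,r["position"][0]*640,r["position"][1]*400,.042)[:2].round(3))
E
python3 scan.py 530 252 42
python3 -m inch '0 0 0 0 0 0;0 0 0 0 0 0;0 0 0 0 0 0;0 0 0 0 0 0;0 0 0 0 0 0;0 0 0 0 0 0;0 0 0 0 0 0;0 0 0 0 0 0;0 0 0 0 0 0;0 0 0 0 0 0;0 0 0 0 0 0;0 0 0 0 0 0'
python3 -m inch '0 0 0 0 0 0;0 0 0 0 0 0'
python3 scan.py 530 252 42
```

```text
t: 55.38
eef_pos: [0.4139, 0.2104, 0.1718]
ee_rot: [-3.141, 1.308, -2.792]
force: [0.2, 0.2, -1.6]
width: 0.0296
carton   n=415 c=(462.5,433.9) 79.7x55.2 longdir=-6.1 zmed=22.1 mean=[465.9 432.8]
carton   n=586 c=(523.5,350.6) 86.7x58.2 longdir=-10.5 zmed=31.8 mean=[528.1 348.3]
carton   n=511 c=(532.4,252.1) 68.2x53.7 longdir=8.3 zmed=41.2 mean=[538.1 249.4]
carton   n=568 c=(585.7,481.2) 83.9x60.2 longdir=22.1 zmed=32.0 mean=[584.8 478.8]
0.93 [0.586 0.484]
0.84 [0.47  0.419]
0.56 [0.522 0.259]
0.25 [ 0.56  -0.197]
t 55.48 p [413.9 210.5 171.7] scanner yaw 19.99 tilt 15.05 dist 99.6 off 0.7 angle 14.9 F [-0.4 -0.1 -2.8] w 29.6 q [ 0.8   0.23 -0.29 -0.12 -1.3  -1.97]
t: 56.98
eef_pos: [0.4139, 0.2099, 0.1719]
ee_rot: [-3.14, 1.308, -2.792]
force: [-0.3, 0.7, -1.9]
width: 0.0297
t: 57.22
eef_pos: [0.4138, 0.2099, 0.1719]
ee_rot: [-3.14, 1.308, -2.792]
force: [-0.1, -0.5, -1.9]
width: 0.0298
t 57.23 p [413.8 209.9 171.9] scanner yaw 19.96 tilt 15.05 dist 99.8 off 0.2 angle 15.0 F [-0.1 -0.5 -1.9] w 29.8 q [ 0.79  0.23 -0.29 -0.12 -1.3  -1.97]
```

View pics/s9.png

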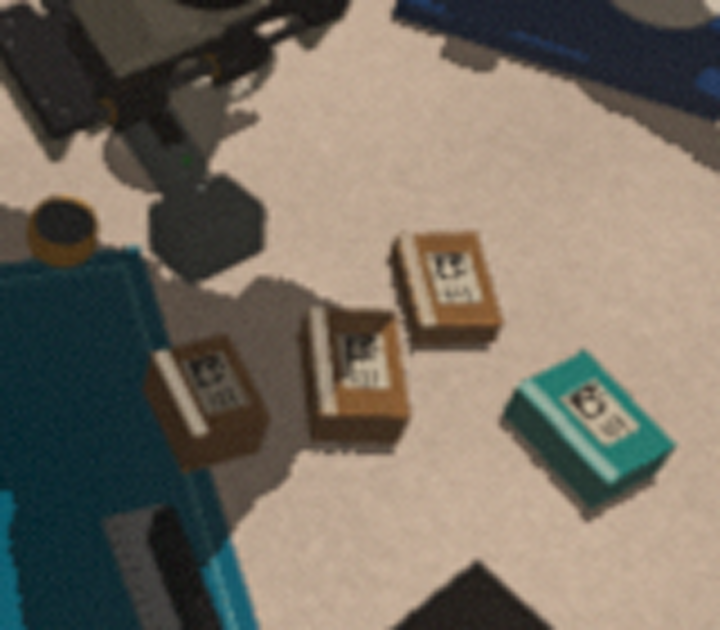

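```bash
python3 - <<'E'
from h import *
d=shot("scene")
for u,v,z in((407.8,204.9,.042),(440.4,200,.032),(461.1,181.3,.022)): print(atz(d,u,v,z)[:2].round(4))
E
python3 scan.py 530 252 42; python3 st.py 492.5 -391.1 186 97.95
```

```text
[0.5327 0.2559]
[0.525  0.3539]
[0.4643 0.4384]
t 57.27 p [413.9 209.9 171.9] scanner yaw 19.95 tilt 15.05 dist 99.8 off 0.1 angle 15.0 F [ 0.  -0.7 -2.1] w 29.8 q [ 0.79  0.23 -0.29 -0.12 -1.3  -1.97]
t 57.27 p [413.9 209.9 171.9] jaw 109.96 toolx [-0.2439 -0.0889 -0.9657] F [ 0.  -0.7 -2.1] M [ 0.46 -1.07  0.01] w 29.8 q [ 0.79  0.23 -0.29 -0.12 -1.3  -1.97]
units [  2.621 -20.034   0.471] wz -2.402 alt 33.6
```

All three aims were within 5 mm of the label centres as picked in the picture. Returning the scanner to its stand.

```bash
python3 -m inch '0 -0.5 0.5 0.1 -0.28 0;0.1 -1 0 0.1 -0.28 0;0.15 -1 0 0.1 -0.28 0;0.15 -1 0 0.1 -0.28 0;0.15 -1 0 0.1 -0.28 0;0.15 -1 0 0.1 -0.28 0;0.15 -1 0 0.1 -0.28 0;0.15 -1 0 0.1 -0.28 0;0.15 -1 0 0.1 -0.28 0;0.15 -1 0 0.13 -0.31 0;0.15 -1 0 0 0 0;0.15 -1 0 0 0 -0.3'
python3 -m inch '0.13 -1 0 0 0 -0.3;0.13 -1 0 0 0 -0.3;0.13 -1 0 0 0 -0.3;0.13 -1 0 0 0 -0.3;0.13 -1 0 0 0 -0.3;0.13 -1 0 0 0 -0.3;0.13 -1 0 0 0 -0.3;0.13 -1 0 0 0 0;0 -0.5 0 0 0 0;0 0 0 0 0 0;0 0 0 0 0 0'
python3 st.py 492.5 -391.1 56.4 97.95; python3 scan.py 500 -300 12 7.95 0 100
```

```text
t: 58.78
eef_pos: [0.4617, -0.1361, 0.1871]
ee_rot: [-0.252, 1.57, 0.07]
force: [-0.1, 0.4, -2.9]
width: 0.0297
t: 60.15
eef_pos: [0.4928, -0.3894, 0.1868]
ee_rot: [1.571, 1.571, 1.709]
force: [0.4, -0.2, -2.1]
width: 0.03
t 60.15 p [ 492.8 -389.4  186.8] jaw 97.95 toolx [-0.e+00  3.e-04 -1.e+00] F [ 0.4 -0.2 -2.1] M [ 0.02 -0.14 -0.03] w 30.0 q [-0.36  0.31 -0.15 -0.   -1.11 -1.07]
units [-0.011 -0.056 -4.347] wz -0.001 alt 36.0
t 60.15 p [ 492.8 -389.4  186.8] scanner yaw 7.95 tilt -0.0 dist 103.6 off 179.1 angle 30.0 F [ 0.4 -0.2 -2.1] w 30.0 q [-0.36  0.31 -0.15 -0.   -1.11 -1.07]
target [ 348.5 -321.2  105.6] units [-4.812  2.275 -2.707] rotvec units [-0.003 -0.    -0.001]
```

```bash
python3 -m inch '-0.01 -0.056 -0.8 0 0 0;0 0 -0.9 0 0 0;0 0 -0.9 0 0 0;0 0 -0.7 0 0 0;0 0 -0.4 0 0 0;0 0 -0.3 0 0 0;0 0 -0.2 0 0 0;0 0 -0.1 0 0 0;0 0 0 0 0 0;0 0 0 0 0 0'
python3 st.py 492.5 -391.1 56.4 97.95
```

```text
t: 61.4
eef_pos: [0.493, -0.3919, 0.0583]
ee_rot: [-0.63, 1.57, -0.491]
force: [-0.1, -0.1, -2.1]
width: 0.0297
t 61.4 p [ 493.  -391.9   58.3] jaw 97.95 toolx [ 8.e-04 -4.e-04 -1.e+00] F [-0.1 -0.1 -2.1] M [ 0.03 -0.16 -0.01] w 29.7 q [-0.36  0.43 -0.29  0.   -0.84 -1.07]
units [-0.016  0.028 -0.063] wz 0.0 alt -36.0
```

```bash
python3 -m inch '0 0 -0.02 0 0 0;0 0 -0.02 0 0 0;0 0 0 0 0 0'; python3 st.py 492.5 -391.1 56.4 97.95
```

```text
t: 61.78
eef_pos: [0.4927, -0.3917, 0.0567]
ee_rot: [-0.423, 1.571, -0.284]
force: [0.6, 0.3, -1.6]
width: 0.0297
t 61.77 p [ 492.7 -391.7   56.7] jaw 97.95 toolx [ 2.e-04 -0.e+00 -1.e+00] F [ 0.6  0.3 -1.6] M [-0.   -0.16  0.01] w 29.7 q [-0.36  0.44 -0.29 -0.   -0.84 -1.07]
units [-0.008  0.021 -0.009] wz 0.001 alt -36.0
```

```bash
python3 -m inch '0 0.02 -0.015 0 0 0;0 0 0 0 0 0;0 0 0 0 0 0'; python3 st.py
python3 -m inch '0 0 0 0 0 0;0 0 0 0 0 0;0 0 0 0 0 0;0 0 0 0 0 0;0 0 0 0 0 0' 0.7
python3 -m inch '0 0 0.5 0 0 0;0 0 1 0 0 0;0 0 1 0 0 0;0 0 1 0 0 0;0 0 1 0 0 0;-0.4 0.5 1 0 0 0;-0.5 1 0 0 0 0;-0.5 1 0 0 0 0;-0.5 1 0 0 0 0;0 1 0 0 0 0;0 1 0 0 0 0;0 0 0 0 0 0'
python3 - <<'E'
from fit import *
d=shot("scene"); save(d,"s10.png",(110,120,500,340),2); C=cloud(d)
fit(C,"scan",.4,.65,-.46,-.33,.065,.11);fit(C,"handle",.41,.55,-.46,-.33,.079,.096)
fit(C,"brush",.6,.74,-.33,-.15,.083,.105)
fit(C,"rulebar",.56,.74,.14,.28,.025,.06)
fit(C,"carton",.4,.62,.2,.56,.015,.046,multi=True,minn=100)
fit(C,"scrap",.42,.585,-.245,.19,.0085,.02,multi=True,minn=12)
E
python3 st.py
```

```text
t: 62.15
eef_pos: [0.4929, -0.3913, 0.0564]
ee_rot: [-0.761, 1.57, -0.622]
force: [-0.3, -0.9, 0.4]
width: 0.0294
t 62.15 p [ 492.9 -391.3   56.4] jaw 97.95 toolx [ 5.e-04 -4.e-04 -1.e+00] F [-0.3 -0.9  0.4] M [-0.43  0.06  0.03] w 29.4 q [-0.36  0.44 -0.3   0.   -0.84 -1.07]
t: 62.78
eef_pos: [0.4928, -0.3911, 0.0562]
ee_rot: [-0.312, 1.571, -0.173]
force: [-0.6, 0.2, 0.1]
width: 0.0609
t: 64.28
eef_pos: [0.4358, -0.2249, 0.2227]
ee_rot: [-0.226, 1.568, -0.085]
force: [0.5, -0.7, 0.2]
width: 0.0615
scan     n=1063 c=(510.4,-386.4) 203.3x55.7 longdir=6.6 zmed=86.0 mean=[ 532.6 -383.7]
handle   n=503 c=(480.6,-393.6) 142.7x31.0 longdir=7.9 zmed=87.4 mean=[ 483.4 -391.4]
brush    n=287 c=(674.6,-241.2) 78.0x20.9 longdir=84.9 zmed=94.0 mean=[ 676.3 -241.3]
rulebar  n=239 c=(657.9,205.1) 89.6x15.8 longdir=6.2 zmed=44.3 mean=[662. 204.]
carton   n=425 c=(463.7,433.1) 79.8x55.7 longdir=-6.5 zmed=22.1 mean=[466.2 432.5]
carton   n=579 c=(522.0,351.4) 88.8x56.9 longdir=-11.2 zmed=31.9 mean=[528.5 348.4]
carton   n=512 c=(533.0,252.4) 68.0x54.4 longdir=7.6 zmed=41.4 mean=[538.2 249.5]
carton   n=575 c=(585.5,481.7) 82.0x59.6 longdir=20.9 zmed=31.7 mean=[585.  478.7]
scrap    n=106 c=(478.4,-189.0) 52.4x20.7 longdir=-1.7 zmed=15.5 mean=[ 477.5 -187.6]
scrap    n=31 c=(509.1,-148.9) 19.7x13.9 longdir=1.5 zmed=12.7 mean=[ 509.7 -148.7]
scrap    n=102 c=(548.1,-200.1) 38.3x30.1 longdir=77.2 zmed=13.9 mean=[ 548.3 -198.5]
t 64.33 p [ 436.  -225.6  222.6] jaw 98.05 toolx [ 2.2e-03 -4.0e-04 -1.0e+00] F [-0.3 -0.4  0.1] M [ 0.01 -0.13  0.03] w 61.1 q [-0.08  0.05 -0.39  0.   -1.12 -1.35]
```

View pics/s10.png

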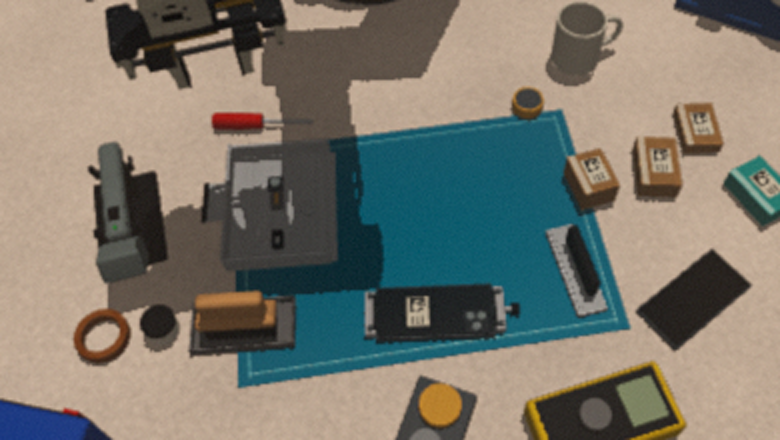

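Everything is in place: five pieces in the pan, brush in its tray, straightedge within about 2 mm of its start, scanner on its forks. The mat is clear, so I'm handing in.

```bash
python3 -m inch '0 0 0 0 0 0;0 0 0 0 0 0;0 0 0 0 0 0;0 0 0 0 0 0'; python3 -c "
from station import arm
print(arm.job_done())"
```

```text
t: 64.82
eef_pos: [0.4357, -0.2265, 0.2211]
ee_rot: [-3.049, 1.571, -2.911]
force: [-0.3, -0.3, -0.3]
width: 0.0611
the job is handed in; nothing more can be done
None
```

The job is finished and handed in at about 65 s, with every step done in the order asked; no verdict is reported.

- **Scrap:** Two brush strokes put all five pieces in the pan, and the brush is back in its tray within about 1 mm. The piece nearest the mouth, the socket, lies about 11–18 mm past the "in" line; that margin depends on my estimate of the pan's position.
- **Straightedge:** I laid it flush along the phone's side. First touch was at one end, so I corrected the yaw by about 0.4°. It was then held for over a second at 5–6 N with almost no twisting moment. It went back within about 2 mm of where it lay.
- **Scans:** The phone, then cartons 1, 2 and 3 from left to right, were each held about 1.75–2.4 s at 100 mm and 15° off square. My estimates of the label centres agreed to about 5 mm, well inside the 18 mm allowed. There is no read signal, so I could not confirm the reads directly.
- **Last check:** The scanner is on its stand, and the cartons, the turquoise look-alike, the phone and the bystanders look unmoved. I saw no knock to any piece or carton during the run. Depth-fit jitter was 1–3 mm; one whole-scanner fit read about 5 mm off sideways, while the handle fit agreed to 1 mm.

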